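Pack the jam jars, roll the carton into the transport box and close it

ROBOT

A 6-joint arm with a two-finger parallel gripper is mounted at the origin on the work surface. World frame = base frame: x ahead of the robot, y to its left, z up, the work surface at z = 0. Lengths are in m, angles in degrees, forces in N, time in s.
With the tool pointing down it reaches from about 0.275 to 0.825 m from the base axis. Payload 5.2 kg.
Tool frame: the origin (TCP) lies on the centre line of the jaws, within the pads' length; the fingertips stand 25 mm ahead of it and the grasp point (between the pads) lies 6 mm ahead of it; z points along the fingers, y is the line along which they close (so a half turn about z gives the same grasp; the last joint's range is limited). The gripper opens to 93 mm and grips with 3 to 60 N. Pads are 15 mm wide; open, the fingers measure 128 mm over their backs; the gripper's body (75 mm by 188 mm) begins 65 mm behind the grasp point.
Start: joints at [-79.4, 14.817, 87.949, -0, 77.235, -11.62], TCP at [0.208, -0.509, 0.244] pointing down, gripper open.
Joint ranges: [-179.93, 179.93], [-52.35, 119.4], [10.71, 147.94], [-69.91, 249.91], [12.55, 155.21], [-178.61, 178.61]. Speed limits (degrees/s): [147.25, 147.25, 180, 180, 180, 180].

INTERFACE

Orientations are given as a 3x3 rotation matrix whose columns are the frame's x, y, z axes.
In Python, from station import * gives the robot as it stands.
- The arm moves only by the tool play_rows, never from a script. Its argument "series" is a list of rows, each a list of 3 entries, a list of its own where there are three numbers: the turn, a rotation vector about the tool's x, y, z in rad, then the shift along the tool's x, y, z in cm, then the finger opening in cm, from 0 to 9.3. A call has 1 to 8 rows; each row is the pose to reach, as a shift and turn from the pose commanded when the call began, along the tool's axes at that moment; what a row does not reach only later rows make up. A row lasts 1/12 s, in which the tool goes at most 41.7 mm and 7.16 degrees, less where a joint would pass 70% of its speed; a pose out of reach is approached as far as the arm can. A call with a gripper value outside its range is refused whole. The fingers move at their own pace and stop on an object; the grip force is fixed at half the most. Time passes only in rows, so rows that repeat a pose let the fingers close. It gives the time, the measured TCP pose, the force, the opening and the grip force at its end, in the units of the state.
- get_obs(): the state, without advancing time (a new reading comes with each control period).
- snapshot(name): name is "scene" or "top"; returns a dict with "img" (384x512x3 uint8, red, green, blue), "mtx" (3x3 intrinsics, pixels), "k1" (the pictures are not rectified: a ray, as slopes to the right and down, at radius r is drawn at 1 + k1 r^2 times it, then the intrinsics apply), "R" (3x3) and "t" (3): a world point X has camera coordinates R X + t. Camera axes: x right, y down, z forward; pixel columns grow to the right and rows downward; lengths in m; the calibration is good to about 2 mm. A picture is of the moment at which its call begins. There is no depth.
- hand_in(): hands the job in; it is judged then, once.
The state is a dict: "time_s": time; "qpos": joint angles; "dq": joint speeds; "joint_torque": joint torques, N m; "ee_pos": TCP position; "ee_rot": TCP orientation; "force": force on the tool from outside, world axes, zero at the start; "torque": the same for the moment, N m; "finger_gap": opening from 0.0 (shut) to 1.0 (fully open); "grip_force": force on a finger pad.
Only numpy, scipy, OpenCV 4.12 (cv2) and the standard library are available. Lean on these libraries where they do the work, as an engineer would, in place of code of your own. Each camera call takes 0.05 s, during which the arm holds its last target. There are 200 camera calls.

TASK

Pack the jars for delivery: stand every jam jar upright in its own cell of the cardboard carton while the carton waits on the infeed end of the roller track, then push the filled carton along the rollers, without lifting it off them, until it is fully home against the rear wall of the plywood transport box. Only then close the box, in either order: take the stop pin from its parking socket and put it down through both eyes at the box mouth until its grip sits on the upper eye, and lower the plywood cover over the two dowels until it lies flush on the box. Leave the mug, the herb pot and the soap bottle where they stand.

Things in the scene. Friction and masses are not known exactly. Their poses are not given: they have to be found in the camera images.
- line: Fixed packing line on the counter: a roller track running into a plywood transport box that has no top and no front. Origin on the counter under the track's middle line, x along the track towards the box, y across (-y is the side nearer the robot), z up; offsets of the points are in this frame, in mm. Free rollers, diameter 24, tops at z 40, lie across the track (x -209 to 25) and in the box floor.
- infeed (a point): Middle of the infeed end at roller-top level: x -225, y 0, z 40. The infeed runs from here to x 70 between aluminium side channels (inner faces y +-73, tops z 58); a low end plate stands here (top z 48).
- rear_stop (a point): Middle of the inner face of the box's rear wall at roller-top level: x 205, y 0, z 40. The carton is home when its front side touches this wall (carton centre x 135). Rear wall 18 thick, top z 134. Box side walls: x 70 to 223, inner faces y +-74, 16 thick, top z 134.
- box_top (a point): Midpoint between the two dowels at the level of the wall tops: x 147.5, y 0, z 134; axes as the line's. The wooden dowels, diameter 12 with chamfered ends, stand 16 high on the side walls' tops at x 147.5, y +-82. The seated cover has its origin here and its axes along the line's, either way round.
- upper_eye (a point): Centre of the hole (diameter 16) at the top face of the steel upper eye plate at the box mouth: x 53, y -58, z 134. The plate spans x 36 to 70, y -90 to -42, z 127 to 134; filled jars pass under it. The pin behind a home carton has about 6 play.
- lower_eye (a point): Centre of the hole (diameter 17) at the top face of the steel sill between the rollers, straight below the upper eye: x 53, y -58, z 28; sill 8 thick.
- park (a point): Mouth of the pin's parking socket, a grey block 36 square and 70 high outside the box on the robot's side: x 120, y -118, z 70. Hole diameter 16, depth 60: lift the pin 65 to clear it.
- carton: Open cardboard tray carton, 140 x 140 x 45 high, 4 thick floor and walls, divided by a cross of 4 thick, 35 high partitions into 2 x 2 cells of 64 x 64 whose centres lie at x +-34, y +-34. Origin at the centre of its underside, z up, axes along its sides; bottom edges rounded. On the infeed rollers with 3 play to each side; rolls with under 2 N; about 150 g empty.
- jar0: Jam jar with a brass-coloured twist cap, an upright cylinder, diameter 56, height 75, about 170 g, standing on the counter. Origin at the centre of its underside, z up. Two to four of the jars are present; an absent one reads None throughout.
- jar1: Jam jar with a brass-coloured twist cap, an upright cylinder, diameter 56, height 75, about 170 g, standing on the counter. Origin at the centre of its underside, z up. Two to four of the jars are present; an absent one reads None throughout.
- jar2: Jam jar with a brass-coloured twist cap, an upright cylinder, diameter 56, height 75, about 170 g, standing on the counter. Origin at the centre of its underside, z up. Two to four of the jars are present; an absent one reads None throughout.
- jar3: Jam jar with a brass-coloured twist cap, an upright cylinder, diameter 56, height 75, about 170 g, standing on the counter. Origin at the centre of its underside, z up. Two to four of the jars are present; an absent one reads None throughout.
- cover: Flat plywood cover of the box, 150 (x) x 190 (y) x 9 thick, about 260 g, lying on the counter right way up, with a wooden bar handle on top: 24 thick in x, 110 long in y, from z 9 to z 51. Origin at the centre of its underside, z up. Two through holes, diameter 16, at x 0, y +-82, fit the dowels; the cover fits either way round.
- pin: Steel stop pin standing in its parking socket (tip 10 above the counter): shank diameter 12 with a chamfered tip, 118 long, with a black round grip above it, diameter 26, 45 high. Origin at the tip, z along the pin up to the grip. About 130 g.
- pin_shoulder (a point): Underside of the pin's grip on the pin's axis, 118 above the tip; it rests on the upper eye when the pin is fully in.
- mug: White mug, diameter 82, 95 high, a bystander between the robot's base and the box; origin at the centre of its underside.
- herb_pot: Terracotta pot with a herb, diameter 104, pot 90 high, a bystander beyond the infeed end, on the left; origin at the centre of its underside.
- soap: Clear dish-soap bottle, diameter 64, 170 high, a bystander beyond the cover, on the right; origin at the centre of its underside.
Things that resemble listed ones, but are neither listed nor needed, are in the scene too. Leave any red look-alike of the cover alone.

How it is judged (in metres and radians):
On the way, in this order (a step that is already met when the one before it is completed fails the run):
1. every jar stands upright in the carton, which still waits on the infeed rollers, clear of the box (x of jar0 in the frame of carton between -0.062 and 0.062 m and y of jar0 in the frame of carton between -0.062 and 0.062 m and z of jar0 in the frame of carton between -0.002 and 0.01 m and angle between each of jar0, jar1, jar2, jar3's own z axis and vertical below 0.12 rad and x of jar1 in the frame of carton between -0.062 and 0.062 m and y of jar1 in the frame of carton between -0.062 and 0.062 m and z of jar1 in the frame of carton between -0.002 and 0.01 m and x of jar2 in the frame of carton between -0.062 and 0.062 m and y of jar2 in the frame of carton between -0.062 and 0.062 m and z of jar2 in the frame of carton between -0.002 and 0.01 m and x of jar3 in the frame of carton between -0.062 and 0.062 m and y of jar3 in the frame of carton between -0.062 and 0.062 m and z of jar3 in the frame of carton between -0.002 and 0.01 m and z of carton in the frame of line between 0.035 and 0.046 m and angle between carton's own z axis and vertical below 0.06 rad and x of carton in the frame of line below 0 m), for 0.2 s.
2. the carton with all its jars is home in the box, within 9 mm of the rear wall, the cover not yet on (x of jar0 in the frame of carton between -0.062 and 0.062 m and y of jar0 in the frame of carton between -0.062 and 0.062 m and z of jar0 in the frame of carton between -0.002 and 0.01 m and angle between each of jar0, jar1, jar2, jar3's own z axis and vertical below 0.12 rad and x of jar1 in the frame of carton between -0.062 and 0.062 m and y of jar1 in the frame of carton between -0.062 and 0.062 m and z of jar1 in the frame of carton between -0.002 and 0.01 m and x of jar2 in the frame of carton between -0.062 and 0.062 m and y of jar2 in the frame of carton between -0.062 and 0.062 m and z of jar2 in the frame of carton between -0.002 and 0.01 m and x of jar3 in the frame of carton between -0.062 and 0.062 m and y of jar3 in the frame of carton between -0.062 and 0.062 m and z of jar3 in the frame of carton between -0.002 and 0.01 m and x of carton in the frame of line above 0.126 m and y of carton in the frame of line between -0.006 and 0.006 m and z of carton in the frame of line between 0.035 and 0.046 m and angle between carton's own z axis and vertical below 0.06 rad and horizontal distance between cover and box_top above 0.05 m), for 0.2 s.
At the end, for the whole second after the job is handed in: Jars upright in the carton; carton level on the rollers within 9 mm of the box's rear wall; pin upright in both eyes, its grip within 6 mm of the upper eye; cover flat on the box within 4 mm, dowels through its holes; all at rest (x of jar0 in the frame of carton between -0.062 and 0.062 m and y of jar0 in the frame of carton between -0.062 and 0.062 m and z of jar0 in the frame of carton between -0.002 and 0.01 m and angle between each of jar0, jar1, jar2, jar3's own z axis and vertical below 0.12 rad and x of jar1 in the frame of carton between -0.062 and 0.062 m and y of jar1 in the frame of carton between -0.062 and 0.062 m and z of jar1 in the frame of carton between -0.002 and 0.01 m and x of jar2 in the frame of carton between -0.062 and 0.062 m and y of jar2 in the frame of carton between -0.062 and 0.062 m and z of jar2 in the frame of carton between -0.002 and 0.01 m and x of jar3 in the frame of carton between -0.062 and 0.062 m and y of jar3 in the frame of carton between -0.062 and 0.062 m and z of jar3 in the frame of carton between -0.002 and 0.01 m and x of carton in the frame of line above 0.126 m and y of carton in the frame of line between -0.006 and 0.006 m and z of carton in the frame of line between 0.035 and 0.046 m and angle between carton's own z axis and vertical below 0.06 rad and horizontal distance between pin and lower_eye below 0.007 m and angle between pin's own z axis and vertical below 0.07 rad and z of pin_shoulder in the frame of line between 0.128 and 0.138 m and horizontal distance between cover and box_top below 0.006 m and angle between cover's own z axis and vertical below 0.03 rad and angle between the y axis of cover and the y axis of line, either way round below 0.06 rad and z of cover in the frame of line between 0.13 and 0.138 m and linear speed of each of jar0, jar1, jar2, jar3, carton, pin, cover below 0.02 m/s); the robot touches nothing.
It fails at once if the mug is pushed aside by more than 3 cm or tipped (distance of mug from where it was at the start of the episode above 0.03 m or angle between mug's own z axis and vertical above 0.4 rad).
It fails at once if the herb pot is pushed aside by more than 3 cm or tipped (distance of herb_pot from where it was at the start of the episode above 0.03 m or angle between herb_pot's own z axis and vertical above 0.4 rad).
It fails at once if the soap bottle is pushed aside by more than 3 cm or tipped (distance of soap from where it was at the start of the episode above 0.03 m or angle between soap's own z axis and vertical above 0.4 rad).
It fails at once if the carton is lifted more than 20 mm off the rollers (z of carton in the frame of line above 0.06 m).
Of jar0, jar1, jar2, jar3 only 2 to 4 are there at a start; the rules pass over those that are not, and their reading is None.
At some moment in a run one of jar0, jar1, jar2, jar3, cover may be knocked a few centimetres aside while the robot is not near it.
It also fails if it takes over 210 s, if anything falls off the work surface, if the arm or the gripper's body presses on something with over 40 N, if the wrist force passes 120 N, or if a joint passes its speed limit or range.

## Working session

There is one attempt and no reset: what is moved stays moved. The work goes in short steps, Python scripts to look and compute and a tool call to move; the robot and the scene stay as the last step left them, time stands still between calls to the robot, and variables do not carry over. Pictures are saved under pics/ and viewed, at most 14 in all, crops included, and the job is handed in when it is done.

Besides the shell and the picture viewer there is one more tool, called as name(argument=value, ...), one argument or row to a line, values as JSON. play_rows: Moves the arm, as the interface text tells. Its arguments: {"type":"object","properties":{"series":{"type":"array","items":{"type":"array"}}},"required":["series"]}

```bash
mkdir -p pics; ls; cat > h.py <<'E'
from station import *
import numpy as np, cv2
def ray(s,u,v):
    K=s["mtx"]; k=s["k1"]
    xd=(u-K[0,2])/K[0,0]; yd=(v-K[1,2])/K[1,1]; rd=np.hypot(xd,yd); r=rd
    for _ in range(30): r=rd/(1+k*r*r)
    f=r/rd if rd>0 else 1
    d=s["R"].T@np.array([xd*f,yd*f,1.]); o=-s["R"].T@s["t"]
    return o,d/np.linalg.norm(d)
def onz(s,u,v,z):
    o,d=ray(s,u,v); return o+d*(z-o[2])/d[2]
def proj(s,X):
    c=s["R"]@np.array(X,float)+s["t"]; x,y=c[0]/c[2],c[1]/c[2]; g=1+s["k1"]*(x*x+y*y)
    return np.array([s["mtx"][0,0]*x*g+s["mtx"][0,2],s["mtx"][1,1]*y*g+s["mtx"][1,2]])
E
python3 - <<'E'
from h import *
for n in("scene","top"):
    s=snapshot(n); np.savez(f"pics/{n}0.npz",**s); cv2.imwrite(f"pics/{n}0.png",cv2.resize(s["img"][:,:,::-1],(800,600),interpolation=cv2.INTER_CUBIC))
    print(n,-s["R"].T@s["t"],s["R"][2],s["mtx"],s["k1"])
print(get_obs())
E
```

```text
pics
scene [ 1.12282306 -0.76358704  0.9119162 ] [-0.52982424  0.58232216 -0.61659321] [[462.45091725   0.         258.64151857]
 [  0.         462.45091725 188.05441237]
 [  0.           0.           1.        ]] -0.11423153717837167
top [ 0.32018679 -0.02296809  1.75417421] [ 0.07674746 -0.00220824 -0.99704812] [[484.01224283   0.         249.78842447]
 [  0.         484.01224283 192.72398617]
 [  0.           0.           1.        ]] -0.1800956689253364
{'time_s': 0.1, 'qpos': array([-7.93985228e+01,  1.48562051e+01,  8.80052836e+01, -3.96096510e-03,
        7.72341610e+01, -1.16185078e+01]), 'dq': array([ 0.00317157, -0.02269013, -0.2492299 , -0.06262493,  0.03530532,
        0.05848147]), 'joint_torque': array([ 3.13895049e-03, -4.38210082e+01, -2.84640437e+01,  7.21755414e-02,
        3.62120080e-02, -6.06464596e-05]), 'ee_pos': array([ 0.20791348, -0.50869252,  0.24288693]), 'ee_rot': array([[ 9.25732989e-01,  3.78177596e-01, -3.73402888e-04],
       [ 3.78177684e-01, -9.25731596e-01,  1.62850029e-03],
       [ 2.70191475e-04, -1.64876908e-03, -9.99998604e-01]]), 'force': array([-0.31999249,  0.57844626, -0.30864838]), 'torque': array([ 0.03182373, -0.07844332, -0.0418112 ]), 'grip_force': 0.0, 'finger_gap': 0.9962290276031126}
```

View pics/top0.png

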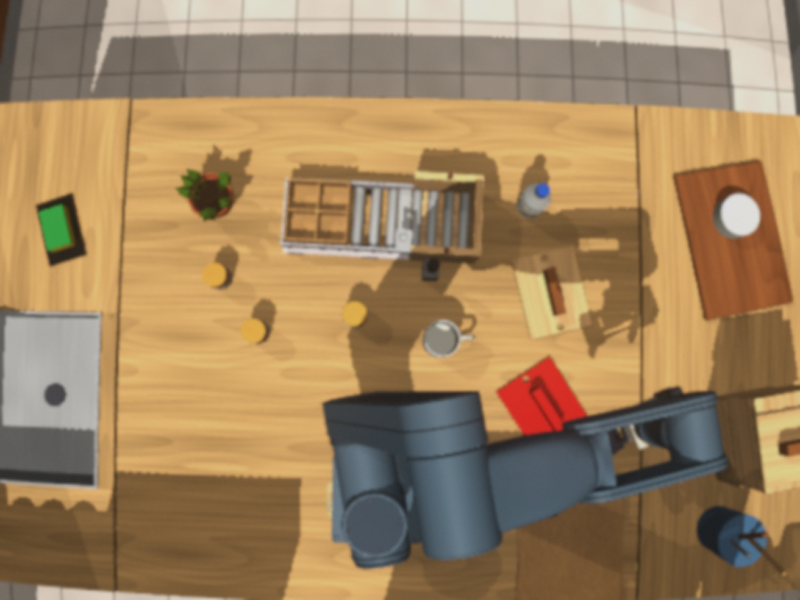

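View pics/scene0.png

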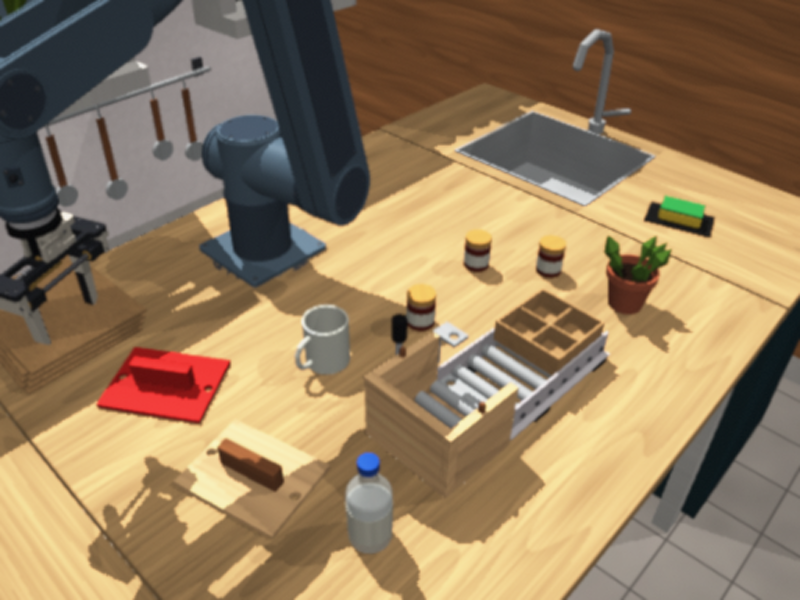

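The top view shows three jars (caps at (215,274), (253,331) and (355,313) in the 800-px picture). The carton is on the infeed at (318,212) and the box mouth is near (408,215). The black pin grip is at (430,265), the mug at (442,338) and the soap at (535,200).

There are three possible covers:
- pale plywood with a brown bar at (553,292)
- a red look-alike at (543,398)
- a pale thing on the side counter at (785,440)

The one at (553,292) fits, because it lies on the counter with the soap beyond it. I'll check it in an enlarged crop.

```bash
python3 - <<'E'
from h import *
t=np.load("pics/top0.npz"); s=np.load("pics/scene0.npz")
def crop(d,x,y,w,h,k,n):
    c=cv2.resize(d["img"][y:y+h,x:x+w,::-1],None,fx=k,fy=k,interpolation=cv2.INTER_CUBIC); cv2.imwrite(n,c)
crop(t,172,100,216,125,3.7,"pics/c1.png")
crop(s,110,140,290,220,2.7,"pics/c2.png")
for n,d in(("top",t),("scene",s)):
    hsv=cv2.cvtColor(d["img"],cv2.COLOR_RGB2HSV)
    m=cv2.inRange(hsv,(12,170,110),(26,255,255))
    k,l,st,c=cv2.connectedComponentsWithStats(m)
    for i in range(1,k):
        if st[i,4]>25: print(n,st[i],c[i].round(1),onz(d,*c[i],.075).round(4))
    m=cv2.inRange(hsv,(0,0,0),(180,255,45))
    k,l,st,c=cv2.connectedComponentsWithStats(m)
    for i in range(1,k):
        if 20<st[i,4]<400: print(n,"blk",st[i],c[i].round(1))
E
```

```text
top [ 433  105   73   99 2479] [464.  159.7] [ 0.5807 -0.8061  0.075 ]
top [480 104   9  14  48] [484.  109.4] [ 0.7731 -0.8969  0.075 ]
top [488 120   6  17  36] [490.2 129.2] [ 0.6985 -0.918   0.075 ]
top [485 147  13  11  45] [491.3 151.1] [ 0.6159 -0.918   0.075 ]
top [131 169  14  14 155] [137.7 175.3] [0.5057 0.3688 0.075 ]
top [352 180   8  20  85] [355.5 189.3] [ 0.4665 -0.3981  0.075 ]
top [156 205  14  13 133] [162.4 211.1] [0.3812 0.2772 0.075 ]
top [504 284   8   6  37] [507.7 286.4] [ 0.1169 -0.9792  0.075 ]
top blk [ 36 127  15  27  69] [ 45.1 137.3]
top blk [ 33 158  18  10  70] [ 41.1 162.6]
top blk [274 166   6   8  38] [276.5 169.6]
top blk [424 251   9   6  23] [427.6 253.7]
top blk [224 252  61   7 308] [253.1 254.7]
top blk [412 269  14  17 129] [418.6 275.8]
top blk [311 281  27   9  74] [321.8 284.6]
top blk [395 285  49  25 285] [418.5 300.3]
top blk [254 309   5  15  37] [256.1 316.3]
top blk [447 325  26  30 371] [456.1 336.4]
scene [422 135  26  10 116] [434.4 139.4] [0.6589 0.6552 0.075 ]
scene blk [ 3  0  6  7 23] [5.7 2.2]
scene blk [45  0 12  7 38] [49.9  2.1]
scene blk [99  0 16 15 52] [104.7   7.7]
scene blk [163   0  29  98 207] [176.2  42.7]
scene blk [124  38   5   6  21] [125.8  40.4]
scene blk [16 85  9 10 62] [20.2 90.2]
scene blk [  3 108  12  12 109] [  8.6 113.5]
scene blk [187 122   8  12  34] [189.9 127.6]
scene blk [198 124   9  15  29] [201.1 131.9]
scene blk [414 131  42  20 185] [434.9 141.8]
scene blk [393 169  20  11 101] [400.9 174.2]
scene blk [ 49 175   9  19  67] [ 53.4 183.9]
scene blk [251 202  10  18 148] [255.2 209.9]
scene blk [419 304   9  14  46] [422.9 311.3]
```

View pics/c1.png

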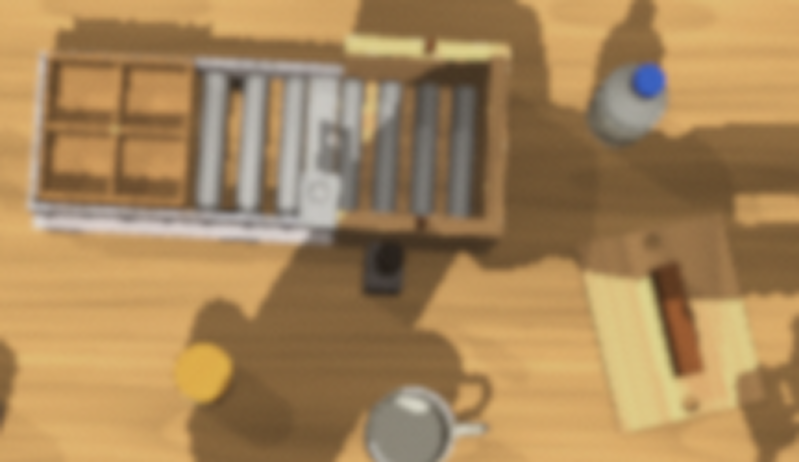

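View pics/c2.png

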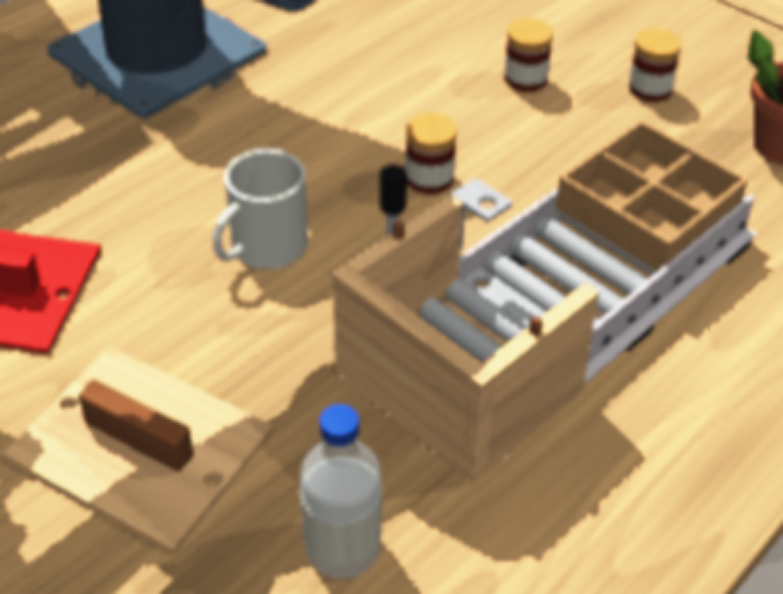

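Both crops confirm the cover: natural plywood, two holes at c1 (653,241) and (692,404), with a brown bar. The upper eye hole is at c1 (319,191) and c2 (487,203), the dowels at c1 (430,45) and (421,224), and the pin grip at c1 (388,258). Next I'll work out the positions.

```bash
cat > fit.py <<'E'
from h import *
from scipy.optimize import least_squares
t=dict(np.load("pics/top0.npz")); s=dict(np.load("pics/scene0.npz"))
A=lambda p:((p[0]+.5)/3.7-.5+172,(p[1]+.5)/3.7-.5+100)
B=lambda p:((p[0]+.5)/2.7-.5+110,(p[1]+.5)/2.7-.5+140)
eye=(53,-58,134);dp=(147.5,82,150);dm=(147.5,-82,150)
obs=[(t,A((319,191)),eye),(t,A((430,45)),dp),(t,A((421,223)),dm),(t,A((388,258)),(120,-118,173)),
(t,A((510,43)),(223,90,134)),(t,A((502,236)),(223,-90,134)),
(s,B((487,203)),eye),(s,B((537,324)),dp),(s,B((398,228)),dm),(s,B((393,190)),(120,-118,150)),
(s,B((483,382)),(223,90,134)),(s,B((335,272)),(223,-90,134)),(s,B((598,291)),(70,90,134))]
def W(p,q): c,n=np.cos(p[2]),np.sin(p[2]); x,y,z=np.array(q)/1000; return [p[0]+c*x-n*y,p[1]+n*x+c*y,z]
f=lambda p:np.concatenate([proj(d,W(p,q))-u for d,u,q in obs])
r=least_squares(f,[.58,-.0,-1.6],loss="soft_l1")
if __name__=="__main__":
    print("line",r.x,np.degrees(r.x[2])); print(f(r.x).reshape(-1,2).round(2).tolist())
    for d,sub in((t,obs[:6]),(s,obs[6:])):
        g=lambda p:np.concatenate([proj(d,W(p,q))-u for _,u,q in sub]); print(least_squares(g,r.x).x)
    for n,q in dict(eye=eye,park=(120,-118,173),box=(147.5,0,134),rear=(205,0,40),inf=(-225,0,40),cart=(-150,0,85)).items(): print(n,np.round(W(r.x,q),4))
    for p in((48,62),(196,68),(188,206),(40,198)):
        print("carton corner",onz(t,*A(p),.085).round(4))
    for p in((653,241),(692,404)): print("hole top",onz(t,*A(p),.009).round(4))
    for p in((69,402),(213,479)): print("hole scene",onz(s,*B(p),.009).round(4))
    print("jar",onz(t,*A((204,373)),.075),onz(t,137.7,175.3,.075),onz(t,162.4,211.1,.075))
    for p in((430.5,128),(530,32),(657,42)): print("jar scene",onz(s,*B(p),.075).round(4))
E
python3 fit.py
```

```text
line [ 6.46076288e-01 -1.19048216e-03 -1.61166315e+00] -92.34149657960211
[[-0.06, 0.02], [0.01, -0.42], [0.26, -0.77], [0.88, -0.91], [0.04, 0.3], [0.11, -0.0], [0.26, -0.77], [-0.04, -2.2], [0.33, -1.91], [-0.09, 0.11], [-0.41, 0.99], [-1.29, -0.1], [0.68, -0.31]]
[ 6.45277686e-01 -5.44794046e-04 -1.61339763e+00]
[ 0.64728086 -0.00239955 -1.61079917]
eye [ 0.586  -0.0518  0.134 ]
park [ 0.5233 -0.1163  0.173 ]
box [ 0.6401 -0.1486  0.134 ]
rear [ 0.6377 -0.206   0.04  ]
inf [0.6553 0.2236 0.04  ]
cart [0.6522 0.1487 0.085 ]
carton corner [0.7156 0.2068 0.085 ]
carton corner [0.711  0.0654 0.085 ]
carton corner [0.5781 0.0703 0.085 ]
carton corner [0.5842 0.2106 0.085 ]
hole top [ 0.5621 -0.3858  0.009 ]
hole top [ 0.401  -0.4243  0.009 ]
hole scene [ 0.4019 -0.4222  0.009 ]
hole scene [ 0.563  -0.3851  0.009 ]
jar [0.42143824 0.05296743 0.075     ] [0.50565202 0.36889509 0.075     ] [0.38102283 0.27732946 0.075     ]
jar scene [0.4228 0.0516 0.075 ]
jar scene [0.3834 0.2767 0.075 ]
jar scene [0.5074 0.3676 0.075 ]
```

```bash
cat > plan.py <<'E'
from h import *
from scipy.spatial.transform import Rotation as Ro
import sys
L=np.array([.6461,-.0012]); LY=np.radians(-92.34)
def line(x,y): c,n=np.cos(LY),np.sin(LY); return L+np.array([c*x-n*y,n*x+c*y])
def toline(p): c,n=np.cos(LY),np.sin(LY); d=np.array(p[:2])-L; return np.array([c*d[0]+n*d[1],-n*d[0]+c*d[1]])
def Rd(yawy): # tool down, tool y at world angle yawy(deg)
    a=np.radians(yawy); y=np.array([np.cos(a),np.sin(a),0]); z=np.array([0,0,-1.]); return np.c_[np.cross(y,z),y,z]
def plan(pts,p=None,R=None):
    o=get_obs()
    p=o["ee_pos"] if p is None else p; R=o["ee_rot"] if R is None else R
    print("t %.1f p %s F %s gap %.1f line %s"%(o["time_s"],o["ee_pos"].round(4),o["force"].round(1),o["finger_gap"]*93,(toline(o["ee_pos"])*1000).round(1)))
    for q in pts:
        T=Rd(q[3]); T2=min([T,T@np.diag([-1,-1,1])],key=lambda T:Ro.from_matrix(R.T@T).magnitude())
        w=Ro.from_matrix(R.T@T2).as_rotvec(); d=R.T@(np.array(q[:3])-p)*100
        print("turn",w.round(3).tolist(),"shift",d.round(2).tolist(),"n",int(np.ceil(max(np.linalg.norm(d)/4.17,np.degrees(np.linalg.norm(w))/7.16))))
        p,R=np.array(q[:3]),T2
E
python3 - <<'E'
from plan import *
from fit import t,s,A,B
print(toline(onz(t,*A((118,128)),.079)),toline(onz(s,*B((653,185)),.079)))
plan([(.422,.052,.2,-47.3),(.422,.052,.073,-47.3)])
E
```

```text
[-0.14017354  0.00148735] [-0.13756896  0.00442564]
t 0.1 p [ 0.2079 -0.5087  0.2429] F [-0.3  0.6 -0.3] gap 92.6 line [ 525.  -417.1]
turn [-0.002, -0.001, -0.357] shift [41.02, -43.8, 4.37] n 15
turn [0.0, 0.0, 0.0] shift [0.0, 0.0, 12.7] n 4
```

play_rows(
  series=[
    [[0, 0, 0], [2.5, -2.7, 0], 9.3],
    [[0, 0, 0], [5.1, -5.4, 0], 9.3],
    [[0, 0, 0], [7.7, -8.2, 0], 9.3],
    [[0, 0, 0], [10.3, -11.0, 0], 9.3],
    [[0, 0, 0], [12.9, -13.7, 0], 9.3],
    [[0, 0, 0], [15.4, -16.4, 0], 9.3],
    [[0, 0, 0], [18.0, -19.2, 0], 9.3],
    [[0, 0, 0], [20.5, -21.9, 0], 9.3],
  ],
)

```text
time_s: 0.77
ee_pos: [0.315, -0.2269, 0.2434]
ee_rot: [[0.926, 0.378, -0.0], [0.378, -0.926, 0.0], [0.0, -0.0, -1.0]]
force: [1.3, 0.5, 0.6]
finger_gap: 1.001
grip_force: 0.0
```

play_rows(
  series=[
    [[0, 0, -0.05], [2.5, -2.7, 0], 9.3],
    [[0, 0, -0.1], [5.1, -5.4, 0], 9.3],
    [[0, 0, -0.15], [7.7, -8.2, 0], 9.3],
    [[0, 0, -0.2], [10.3, -11.0, 0], 9.3],
    [[0, 0, -0.25], [12.9, -13.7, 0], 9.3],
    [[0, 0, -0.3], [15.4, -16.4, 0], 9.3],
    [[0, 0, -0.33], [18.0, -19.2, 0], 9.3],
    [[0, 0, -0.357], [20.5, -21.9, 0], 9.3],
  ],
)

```text
time_s: 1.43
ee_pos: [0.4219, 0.0535, 0.2435]
ee_rot: [[0.734, 0.679, -0.0], [0.679, -0.734, 0.0], [-0.0, -0.0, -1.0]]
force: [0.7, -0.4, -0.0]
finger_gap: 1.001
grip_force: 0.0
```

```bash
python3 - <<'E'
from plan import *
plan([(.422,.052,.15,-47.3),(.422,.052,.073,-47.3)])
s=snapshot("scene"); t=snapshot("top")
a=np.vstack([cv2.resize(x["img"][:,:,::-1],(768,576))[0:576] for x in (s,)]); cv2.imwrite("pics/s1.png",a)
cv2.imwrite("pics/t1.png",t["img"][:,:,::-1])
E
```

```text
t 1.4 p [0.4219 0.0535 0.2435] F [ 0.7 -0.4 -0. ] gap 93.1 line [ -45.5 -226.2]
turn [-0.0, 0.0, 0.001] shift [-0.1, 0.12, 9.35] n 3
turn [0.0, 0.0, 0.0] shift [0.0, 0.0, 7.7] n 2
```

View pics/s1.png

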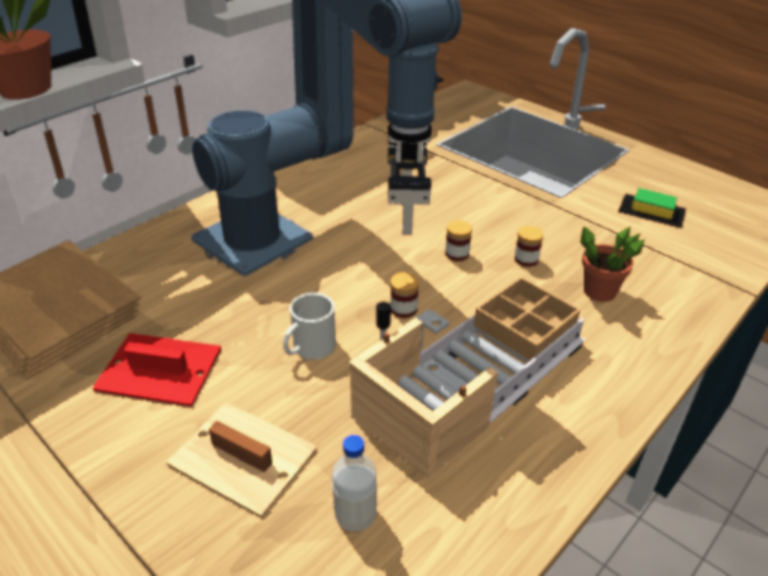

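The picture shows exactly three jars, at (404,295), (458,240) and (529,245), none of them moved. I'll grasp the nearest one.

play_rows(
  series=[
    [[0, 0, 0], [-0.1, 0.1, 3], 9.3],
    [[0, 0, 0], [-0.1, 0.1, 6], 9.3],
    [[0, 0, 0], [-0.1, 0.1, 9], 9.3],
    [[0, 0, 0], [-0.1, 0.1, 12], 9.3],
    [[0, 0, 0], [-0.1, 0.1, 14.5], 9.3],
    [[0, 0, 0], [-0.1, 0.1, 16.2], 9.3],
    [[0, 0, 0], [-0.1, 0.1, 17.0], 9.3],
    [[0, 0, 0], [-0.1, 0.1, 17.0], 4],
  ],
)

```text
time_s: 2.2
ee_pos: [0.4203, 0.0494, 0.0721]
ee_rot: [[0.736, 0.677, -0.004], [0.677, -0.736, 0.0], [-0.003, -0.003, -1.0]]
force: [0.2, 0.0, -0.8]
finger_gap: 0.965
grip_force: 0.0
```

play_rows(
  series=[
    [[0, 0, 0], [0, 0, 0], 4],
    [[0, 0, 0], [0, 0, 0], 4],
    [[0, 0, 0], [0, 0, 0], 4],
    [[0, 0, 0], [0, 0, 0], 4],
    [[0, 0, 0], [0, 0, 0], 4],
    [[0, 0, 0], [0, 0, 0], 4],
  ],
)

```text
time_s: 2.7
ee_pos: [0.4221, 0.05, 0.0743]
ee_rot: [[0.735, 0.678, 0.001], [0.678, -0.735, -0.0], [0.001, 0.001, -1.0]]
force: [-1.7, 1.0, 5.6]
finger_gap: 0.6
grip_force: 30.0
```

play_rows(
  series=[
    [[0, 0, 0], [0, 0, -0.5], 4],
    [[0, 0, 0], [0, 0, -2], 4],
    [[0, 0, 0], [0, 0, -4], 4],
    [[0, 0, 0], [0, 0, -6.5], 4],
    [[0, 0, 0], [0, 0, -9], 4],
    [[0, 0, 0], [0, 0, -11], 4],
    [[0, 0, 0], [0, 0, -12], 4],
    [[0, 0, 0], [0, 0, -12], 4],
  ],
)

```text
time_s: 3.37
ee_pos: [0.4234, 0.0498, 0.1963]
ee_rot: [[0.735, 0.678, 0.005], [0.678, -0.735, -0.001], [0.003, 0.004, -1.0]]
force: [-0.1, -0.8, -1.6]
finger_gap: 0.594
grip_force: 30.0
```

```bash
python3 - <<'E'
from plan import *
c=line(-.105,-.033)
plan([(*c,.193,-47.3),(*c,.123,-47.3),(*c,.117,-47.3)])
E
```

```text
t 3.4 p [0.4234 0.0498 0.1963] F [-0.1 -0.8 -1.6] gap 55.3 line [ -41.8 -224.6]
turn [0.004, -0.003, -0.0] shift [18.01, 9.09, 0.43] n 5
turn [0.0, 0.0, 0.0] shift [0.0, 0.0, 7.0] n 2
turn [0.0, 0.0, 0.0] shift [0.0, 0.0, 0.6] n 1
```

play_rows(
  series=[
    [[0, 0, 0], [2, 1, 0], 4],
    [[0, 0, 0], [5, 2.5, 0], 4],
    [[0, 0, 0], [8.5, 4.3, 0], 4],
    [[0, 0, 0], [12, 6.1, 0], 4],
    [[0, 0, 0], [15, 7.6, 0], 4],
    [[0, 0, 0], [17, 8.6, 0], 4],
    [[0, 0, 0], [18, 9.1, 0], 4],
    [[0, 0, 0], [18, 9.1, 0], 4],
  ],
)

```text
time_s: 4.03
ee_pos: [0.6174, 0.1056, 0.1914]
ee_rot: [[0.735, 0.678, -0.002], [0.678, -0.735, 0.0], [-0.001, -0.001, -1.0]]
force: [0.0, 0.6, -1.3]
finger_gap: 0.595
grip_force: 30.0
```

play_rows(
  series=[
    [[0, 0, 0], [0, 0, 0], 4],
    [[0, 0, 0], [0, 0, 0], 4],
    [[0, 0, 0], [0, 0, 0], 4],
    [[0, 0, 0], [0, 0, 0], 4],
  ],
)

```text
time_s: 4.37
ee_pos: [0.615, 0.1048, 0.1938]
ee_rot: [[0.735, 0.678, -0.0], [0.678, -0.735, -0.0], [-0.0, -0.0, -1.0]]
force: [0.2, 0.1, -1.3]
finger_gap: 0.595
grip_force: 30.0
```

```bash
python3 - <<'E'
from plan import *
c=line(-.105,-.033)
plan([(*c,.14,-47.3),(*c,.116,-47.3)])
for n in("scene","top"):
    s=snapshot(n); u=proj(s,[*c,.12]).astype(int); 
    x=cv2.resize(s["img"][u[1]-45:u[1]+45,u[0]-60:u[0]+60,::-1],None,fx=4,fy=4,interpolation=cv2.INTER_CUBIC); cv2.imwrite(f"pics/j1{n}.png",x)
a,b=[cv2.imread(f"pics/j1{n}.png") for n in("scene","top")]
cv2.imwrite("pics/j1.png",cv2.resize(np.hstack([a,b]),(800,300)))
E
```

```text
t 4.4 p [0.615  0.1048 0.1938] F [ 0.2  0.1 -1.3] gap 55.3 line [-104.7  -35.4]
turn [-0.0, 0.0, -0.001] shift [0.19, 0.14, 5.38] n 2
turn [0.0, 0.0, 0.0] shift [0.0, 0.0, 2.4] n 1
```

View pics/j1.png

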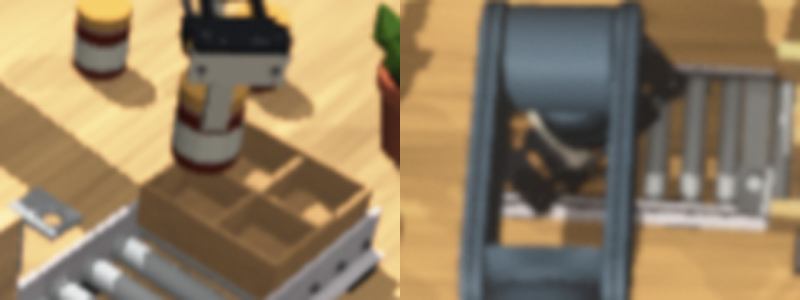

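play_rows(
  series=[
    [[0, 0, 0], [0.2, 0.15, 0.5], 4],
    [[0, 0, 0], [0.2, 0.15, 2], 4],
    [[0, 0, 0], [0.2, 0.15, 3.5], 4],
    [[0, 0, 0], [0.2, 0.15, 4.5], 4],
    [[0, 0, 0], [0.2, 0.15, 5.3], 4],
    [[0, 0, 0], [0.2, 0.15, 5.8], 4],
    [[0, 0, 0], [0.2, 0.15, 6.2], 4],
    [[0, 0, 0], [0.2, 0.15, 6.2], 4],
  ],
)

```text
time_s: 5.13
ee_pos: [0.6181, 0.1053, 0.131]
ee_rot: [[0.735, 0.678, -0.001], [0.678, -0.735, 0.0], [-0.001, -0.001, -1.0]]
force: [-0.3, 0.2, -0.8]
finger_gap: 0.597
grip_force: 30.0
```

play_rows(
  series=[
    [[0, 0, 0], [0, 0, 0.3], 4],
    [[0, 0, 0], [0, 0, 0.6], 4],
    [[0, 0, 0], [0, 0, 0.8], 4],
    [[0, 0, 0], [0, 0, 1.0], 4],
    [[0, 0, 0], [0, 0, 1.2], 4],
    [[0, 0, 0], [0, 0, 1.3], 4],
    [[0, 0, 0], [0, 0, 1.3], 4],
    [[0, 0, 0], [0, 0, 1.3], 4],
  ],
)

```text
time_s: 5.8
ee_pos: [0.6184, 0.1053, 0.1187]
ee_rot: [[0.735, 0.678, 0.0], [0.678, -0.735, 0.0], [0.0, 0.0, -1.0]]
force: [-1.4, -0.6, -1.0]
finger_gap: 0.601
grip_force: 30.0
```

play_rows(
  series=[
    [[0, 0, 0], [0, 0, 0], 7.2],
    [[0, 0, 0], [0, 0, 0], 7.2],
    [[0, 0, 0], [0, 0, 0], 7.2],
    [[0, 0, 0], [0, 0, 0], 7.2],
    [[0, 0, 0], [0, 0, -0.5], 7.2],
    [[0, 0, 0], [0, 0, -2], 7.2],
    [[0, 0, 0], [0, 0, -5], 7.2],
    [[0, 0, 0], [0, 0, -9], 7.2],
  ],
)

```text
time_s: 6.47
ee_pos: [0.6164, 0.1053, 0.2068]
ee_rot: [[0.735, 0.678, -0.007], [0.678, -0.735, 0.0], [-0.005, -0.005, -1.0]]
force: [0.2, 0.7, 0.1]
finger_gap: 0.774
grip_force: 0.0
```

```bash
cat > jars.py <<'E'
from plan import *
def jars():
    for n in("top","scene"):
        d=snapshot(n); hsv=cv2.cvtColor(d["img"],cv2.COLOR_RGB2HSV)
        m=cv2.inRange(hsv,(12,150,110),(28,255,255))
        for e in((.422,.052),(.5065,.368),(.3825,.277)):
            u=proj(d,[*e,.075]); w=np.zeros_like(m); cv2.circle(w,tuple(int(v) for v in u),22,255,-1)
            k,l,st,c=cv2.connectedComponentsWithStats(m&w)
            for i in range(1,k):
                if 60<st[i,4]<220: print(n,st[i],onz(d,*c[i],.075 if n=="top" else .071)[:2].round(4))
    return
E
python3 - <<'E'
from jars import *
jars()
plan([(.3825,.277,.2,-47.3),(.3825,.277,.074,-47.3)])
E
```

```text
top [129 167  17  17 212] [0.5063 0.3709]
top [154 203  14  16 167] [0.3828 0.2843]
t 6.6 p [0.6221 0.1054 0.2164] F [1.6 0.1 0.6] gap 72.1 line [-105.5  -28.3]
turn [0.009, -0.01, -0.0] shift [-6.0, -28.87, 1.33] n 8
turn [0.0, 0.0, 0.0] shift [0.0, 0.0, 12.6] n 4
```

play_rows(
  series=[
    [[0, 0, 0], [-0.4, -2, 0], 9.3],
    [[0, 0, 0], [-1, -5, 0], 9.3],
    [[0, 0, 0], [-1.8, -9, 0], 9.3],
    [[0, 0, 0], [-2.6, -13, 0], 9.3],
    [[0, 0, 0], [-3.4, -17, 0], 9.3],
    [[0, 0, 0], [-4.2, -21, 0], 9.3],
    [[0, 0, 0], [-5.0, -25, 0], 9.3],
    [[0, 0, 0], [-5.7, -28, 0], 9.3],
  ],
)

```text
time_s: 7.23
ee_pos: [0.384, 0.2738, 0.209]
ee_rot: [[0.735, 0.678, -0.0], [0.678, -0.735, 0.001], [0.0, -0.001, -1.0]]
force: [0.1, 1.1, -0.2]
finger_gap: 1.0
grip_force: 0.0
```

play_rows(
  series=[
    [[0, 0, 0], [0, -0.5, 0], 9.3],
    [[0, 0, 0], [0, -0.5, 0], 9.3],
    [[0, 0, 0], [0, -0.5, 0], 9.3],
    [[0, 0, 0], [0, -0.5, 0], 9.3],
  ],
)

```text
time_s: 7.57
ee_pos: [0.3846, 0.2757, 0.2089]
ee_rot: [[0.736, 0.677, 0.001], [0.677, -0.736, -0.0], [0.001, 0.001, -1.0]]
force: [-0.3, -1.1, -0.2]
finger_gap: 0.997
grip_force: 0.0
```

```bash
python3 - <<'E'
from plan import *
plan([(.3825,.277,.074,-47.3)])
out=[]
for n in("top","scene"):
    d=snapshot(n); u=proj(d,[.44,.30,.05]).astype(int); b=proj(d,[.3825,.277,.075])-u; c=proj(d,[.5065,.368,.075])-u
    im=cv2.resize(d["img"][u[1]-37:u[1]+38,u[0]-50:u[0]+50,::-1],None,fx=4,fy=4,interpolation=cv2.INTER_CUBIC)
    for q in(b,c): cv2.drawMarker(im,tuple(int((v+o)*4) for v,o in zip(q,(50.5,37.5))),(255,0,0),0,12)
    out.append(im)
cv2.imwrite("pics/j2.png",np.hstack(out))
E
```

```text
t 7.6 p [0.3846 0.2757 0.2089] F [-0.3 -1.1 -0.2] gap 92.8 line [-266.  -272.6]
turn [0.001, -0.001, -0.001] shift [-0.08, -0.25, 13.49] n 4
```

View pics/j2.png

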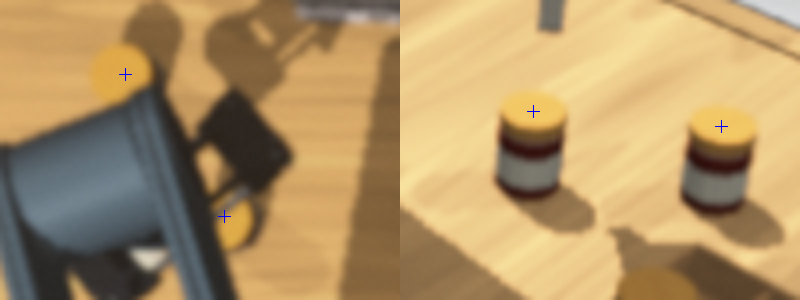

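The caps at (533,112) and (722,125) in the scene half sit on the predicted marks, so neither jar has moved. I'll grasp the left one.

play_rows(
  series=[
    [[0, 0, 0], [-0.1, -0.25, 2], 9.3],
    [[0, 0, 0], [-0.1, -0.25, 5], 9.3],
    [[0, 0, 0], [-0.1, -0.25, 8], 9.3],
    [[0, 0, 0], [-0.1, -0.25, 10.5], 9.3],
    [[0, 0, 0], [-0.1, -0.25, 12.3], 9.3],
    [[0, 0, 0], [-0.1, -0.25, 13.4], 9.3],
    [[0, 0, 0], [-0.1, -0.25, 13.4], 9.3],
    [[0, 0, 0], [-0.1, -0.25, 13.4], 4],
  ],
)

```text
time_s: 8.33
ee_pos: [0.3813, 0.2767, 0.0741]
ee_rot: [[0.736, 0.677, -0.002], [0.677, -0.736, -0.001], [-0.002, -0.001, -1.0]]
force: [-0.2, -0.7, 0.0]
finger_gap: 0.963
grip_force: 0.0
```

play_rows(
  series=[
    [[0, 0, 0], [0, 0, 0], 4],
    [[0, 0, 0], [0, 0, 0], 4],
    [[0, 0, 0], [0, 0, 0], 4],
    [[0, 0, 0], [0, 0, 0], 4],
    [[0, 0, 0], [0, 0, 0], 4],
    [[0, 0, 0], [0, 0, 0], 4],
  ],
)

```text
time_s: 8.83
ee_pos: [0.381, 0.2776, 0.0752]
ee_rot: [[0.735, 0.678, 0.001], [0.678, -0.735, 0.001], [0.001, 0.0, -1.0]]
force: [-0.7, 1.2, 3.1]
finger_gap: 0.597
grip_force: 30.0
```

play_rows(
  series=[
    [[0, 0, 0], [0, 0, -0.5], 4],
    [[0, 0, 0], [0, 0, -2], 4],
    [[0, 0, 0], [0, 0, -4], 4],
    [[0, 0, 0], [0, 0, -6.5], 4],
    [[0, 0, 0], [0, 0, -9], 4],
    [[0, 0, 0], [0, 0, -11], 4],
    [[0, 0, 0], [0, 0, -12], 4],
    [[0, 0, 0], [0, 0, -12], 4],
  ],
)

```text
time_s: 9.5
ee_pos: [0.3821, 0.2779, 0.1969]
ee_rot: [[0.735, 0.678, 0.004], [0.678, -0.735, 0.002], [0.004, 0.002, -1.0]]
force: [0.1, 1.1, -0.4]
finger_gap: 0.595
grip_force: 30.0
```

play_rows(
  series=[
    [[0, 0, 0], [0, 0, 0], 4],
    [[0, 0, 0], [0, 0, 0], 4],
    [[0, 0, 0], [0, 0, 0], 4],
  ],
)

```text
time_s: 9.75
ee_pos: [0.3799, 0.277, 0.1931]
ee_rot: [[0.735, 0.678, -0.003], [0.678, -0.735, -0.001], [-0.003, -0.001, -1.0]]
force: [0.1, 0.0, -1.4]
finger_gap: 0.596
grip_force: 30.0
```

```bash
python3 - <<'E'
from plan import *
c=line(-.173,-.033)
plan([(*c,.195,-47.3),(*c,.13,-47.3)])
E
```

```text
t 9.8 p [0.3799 0.277  0.1931] F [ 0.1  0.  -1.4] gap 55.4 line [-267.1 -277.3]
turn [-0.001, 0.003, -0.0] shift [10.62, 23.93, -0.25] n 7
turn [0.0, 0.0, 0.0] shift [0.0, 0.0, 6.5] n 2
```

play_rows(
  series=[
    [[0, 0, 0], [1, 2.2, 0], 4],
    [[0, 0, 0], [2.5, 5.6, 0], 4],
    [[0, 0, 0], [4.2, 9.4, 0], 4],
    [[0, 0, 0], [6, 13.4, 0], 4],
    [[0, 0, 0], [7.7, 17.3, 0], 4],
    [[0, 0, 0], [9.2, 20.8, 0], 4],
    [[0, 0, 0], [10.2, 23, 0], 4],
    [[0, 0, 0], [10.6, 23.9, 0], 4],
  ],
)

```text
time_s: 10.42
ee_pos: [0.6236, 0.1709, 0.1922]
ee_rot: [[0.737, 0.676, -0.001], [0.676, -0.737, -0.001], [-0.002, -0.0, -1.0]]
force: [-0.4, -0.1, -1.3]
finger_gap: 0.6
grip_force: 30.0
```

play_rows(
  series=[
    [[0, 0, 0], [0, 0, 0], 4],
    [[0, 0, 0], [0, 0, 0], 4],
    [[0, 0, 0], [0, 0, 0], 4],
    [[0, 0, 0], [0, 0, 0], 4],
    [[0, 0, 0], [0, 0, 0], 4],
  ],
)

```text
time_s: 10.83
ee_pos: [0.6196, 0.1746, 0.1951]
ee_rot: [[0.734, 0.679, -0.0], [0.679, -0.734, 0.0], [0.0, -0.0, -1.0]]
force: [0.1, -0.5, -1.8]
finger_gap: 0.6
grip_force: 30.0
```

```bash
python3 - <<'E'
from plan import *
c=line(-.173,-.033)
plan([(*c,.131,-47.3),(*c,.119,-47.3)])
E
```

```text
t 10.8 p [0.6196 0.1746 0.1951] F [ 0.1 -0.5 -1.8] gap 55.8 line [-174.5  -33.7]
turn [-0.0, -0.0, 0.001] shift [-0.06, 0.16, 6.41] n 2
turn [0.0, 0.0, 0.0] shift [0.0, 0.0, 1.2] n 1
```

play_rows(
  series=[
    [[0, 0, 0], [-0.05, 0.15, 0.5], 4],
    [[0, 0, 0], [-0.05, 0.15, 2], 4],
    [[0, 0, 0], [-0.05, 0.15, 3.5], 4],
    [[0, 0, 0], [-0.05, 0.15, 4.7], 4],
    [[0, 0, 0], [-0.05, 0.15, 5.6], 4],
    [[0, 0, 0], [-0.05, 0.15, 6.1], 4],
    [[0, 0, 0], [-0.05, 0.15, 6.4], 4],
    [[0, 0, 0], [-0.05, 0.15, 6.4], 4],
  ],
)

```text
time_s: 11.5
ee_pos: [0.6213, 0.1721, 0.1301]
ee_rot: [[0.735, 0.678, -0.001], [0.678, -0.735, 0.0], [-0.001, -0.001, -1.0]]
force: [-0.7, 0.7, -1.7]
finger_gap: 0.593
grip_force: 30.0
```

play_rows(
  series=[
    [[0, 0, 0], [0, 0, 0.3], 4],
    [[0, 0, 0], [0, 0, 0.6], 4],
    [[0, 0, 0], [0, 0, 0.8], 4],
    [[0, 0, 0], [0, 0, 1.0], 4],
    [[0, 0, 0], [0, 0, 1.2], 4],
    [[0, 0, 0], [0, 0, 1.2], 4],
    [[0, 0, 0], [0, 0, 1.2], 4],
  ],
)

```text
time_s: 12.08
ee_pos: [0.6217, 0.1721, 0.1192]
ee_rot: [[0.735, 0.678, 0.001], [0.678, -0.735, 0.0], [0.001, 0.0, -1.0]]
force: [-0.9, -0.1, 2.4]
finger_gap: 0.596
grip_force: 30.0
```

play_rows(
  series=[
    [[0, 0, 0], [0, 0, 0], 7.2],
    [[0, 0, 0], [0, 0, 0], 7.2],
    [[0, 0, 0], [0, 0, 0], 7.2],
    [[0, 0, 0], [0, 0, 0], 7.2],
    [[0, 0, 0], [0, 0, -0.5], 7.2],
    [[0, 0, 0], [0, 0, -2.5], 7.2],
    [[0, 0, 0], [0, 0, -6], 7.2],
    [[0, 0, 0], [0, 0, -9], 7.2],
  ],
)

```text
time_s: 12.75
ee_pos: [0.621, 0.172, 0.2096]
ee_rot: [[0.735, 0.678, -0.001], [0.678, -0.735, -0.0], [-0.001, -0.001, -1.0]]
force: [1.1, 0.4, 0.9]
finger_gap: 0.772
grip_force: 0.0
```

play_rows(
  series=[
    [[0, 0, 0], [0.4, -2, 0], 9.3],
    [[0, 0, 0], [1.2, -5.5, 0], 9.3],
    [[0, 0, 0], [2.1, -9.5, 0], 9.3],
    [[0, 0, 0], [3, -13.5, 0], 9.3],
    [[0, 0, 0], [3.8, -17.5, 0], 9.3],
    [[0, 0, 0], [4.4, -20.4, 0], 9.3],
    [[0, 0, 0], [4.8, -22.2, 0], 9.3],
    [[0, 0, 0], [4.8, -22.2, 0], 9.3],
  ],
)

```text
time_s: 13.42
ee_pos: [0.5037, 0.3713, 0.2092]
ee_rot: [[0.732, 0.681, -0.0], [0.681, -0.732, 0.001], [0.001, -0.001, -1.0]]
force: [-0.2, 0.4, -1.3]
finger_gap: 1.003
grip_force: 0.0
```

play_rows(
  series=[
    [[0, 0, 0], [0, 0, 0], 9.3],
    [[0, 0, 0], [0, 0, 0], 9.3],
    [[0, 0, 0], [0, 0, 0], 9.3],
    [[0, 0, 0], [0, 0, 0], 9.3],
  ],
)

```text
time_s: 13.75
ee_pos: [0.5072, 0.3666, 0.2087]
ee_rot: [[0.737, 0.676, 0.0], [0.676, -0.737, -0.0], [-0.0, 0.0, -1.0]]
force: [-0.3, -0.5, -0.1]
finger_gap: 0.999
grip_force: 0.0
```

```bash
python3 - <<'E'
from plan import *
plan([(.5065,.368,.074,-47.3)])
d=snapshot("scene"); hsv=cv2.cvtColor(d["img"],cv2.COLOR_RGB2HSV)
for q in((.5065,.368),line(-.173,-.033),line(-.105,-.033)):
    z=.075 if q[0]<.55 else .119
    u=proj(d,[*q,z]).astype(int); w=d["img"][u[1]-14:u[1]+22,u[0]-18:u[0]+18]
    cv2.imwrite("pics/w.png",w)
    m=cv2.inRange(cv2.cvtColor(w,cv2.COLOR_RGB2HSV),(12,120,200),(25,230,255)); k,l,st,c=cv2.connectedComponentsWithStats(m)
    i=1+np.argmax(st[1:,4]); print(st[i],onz(d,*(c[i]+u-[18,14]),z-.004)[:2].round(4),"expected",np.round(q,4))
u=proj(d,[.58,.24,.1]).astype(int)
cv2.imwrite("pics/j3.png",cv2.resize(d["img"][u[1]-60:u[1]+60,u[0]-80:u[0]+80,::-1],None,fx=5,fy=5,interpolation=cv2.INTER_CUBIC))
E
```

```text
t 13.8 p [0.5072 0.3666 0.2087] F [-0.3 -0.5 -0.1] gap 92.9 line [-361.8 -153.8]
turn [0.0, 0.0, -0.002] shift [0.05, -0.15, 13.47] n 4
[ 11   9  18  10 137] [0.504  0.3776] expected [0.5065 0.368 ]
[29 15  1  5  5] [0.6463 0.1898] expected [0.6202 0.173 ]
[10  9  5  4  6] [0.591  0.1105] expected [0.6174 0.1051]
```

View pics/j3.png

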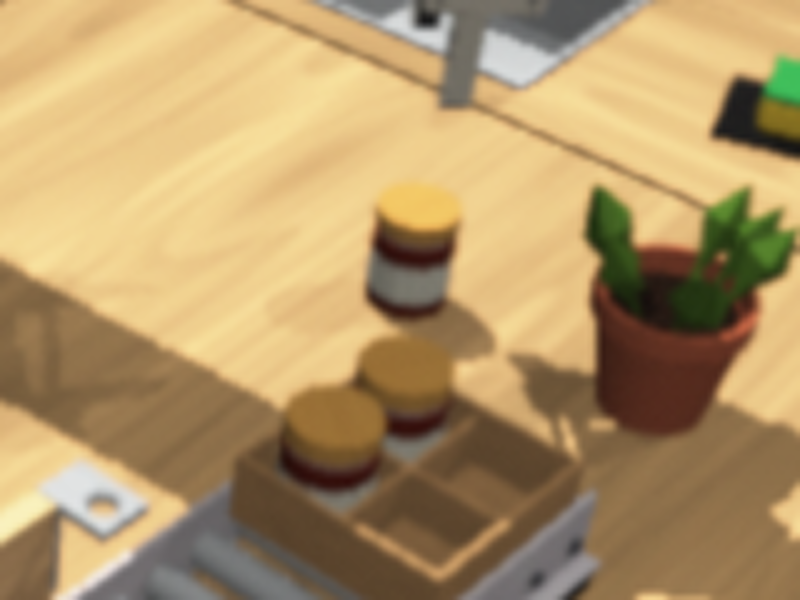

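```bash
python3 - <<'E'
from plan import *
d=np.load("pics/scene0.npz"); u=proj(d,[.58,.24,.1]).astype(int)
p=u-[80,60]+(np.array([418,209])+.5)/5-.5
print(p,onz(d,*p,.075), proj(d,[.5065,.368,.075]))
E
```

```text
[353.2 155.4] [0.50838133 0.36718714 0.075     ] [352.85707649 155.07409029]
```

Jar A is where it was, and the first two stand in their cells. I'll grasp it.

play_rows(
  series=[
    [[0, 0, 0], [0.05, -0.15, 2], 9.3],
    [[0, 0, 0], [0.05, -0.15, 5], 9.3],
    [[0, 0, 0], [0.05, -0.15, 8], 9.3],
    [[0, 0, 0], [0.05, -0.15, 10.5], 9.3],
    [[0, 0, 0], [0.05, -0.15, 12.3], 9.3],
    [[0, 0, 0], [0.05, -0.15, 13.4], 9.3],
    [[0, 0, 0], [0.05, -0.15, 13.4], 9.3],
    [[0, 0, 0], [0.05, -0.15, 13.4], 4],
  ],
)

```text
time_s: 14.47
ee_pos: [0.506, 0.3689, 0.0747]
ee_rot: [[0.736, 0.677, -0.0], [0.677, -0.736, -0.0], [-0.0, -0.0, -1.0]]
force: [0.0, 0.6, 0.5]
finger_gap: 0.965
grip_force: 0.0
```

play_rows(
  series=[
    [[0, 0, 0], [0, 0, 0], 4],
    [[0, 0, 0], [0, 0, 0], 4],
    [[0, 0, 0], [0, 0, 0], 4],
    [[0, 0, 0], [0, 0, 0], 4],
    [[0, 0, 0], [0, 0, 0], 4],
    [[0, 0, 0], [0, 0, 0], 4],
  ],
)

```text
time_s: 14.97
ee_pos: [0.5057, 0.3696, 0.0754]
ee_rot: [[0.735, 0.678, 0.001], [0.678, -0.735, 0.001], [0.001, -0.0, -1.0]]
force: [-0.7, 1.1, 3.7]
finger_gap: 0.595
grip_force: 30.0
```

play_rows(
  series=[
    [[0, 0, 0], [0, 0, -0.5], 4],
    [[0, 0, 0], [0, 0, -2], 4],
    [[0, 0, 0], [0, 0, -4], 4],
    [[0, 0, 0], [0, 0, -6.5], 4],
    [[0, 0, 0], [0, 0, -9], 4],
    [[0, 0, 0], [0, 0, -11.5], 4],
    [[0, 0, 0], [0, 0, -13.5], 4],
    [[0, 0, 0], [0, 0, -14], 4],
  ],
)

```text
time_s: 15.63
ee_pos: [0.5071, 0.3699, 0.2188]
ee_rot: [[0.735, 0.678, 0.006], [0.678, -0.735, 0.003], [0.006, 0.002, -1.0]]
force: [0.6, 0.1, -0.5]
finger_gap: 0.595
grip_force: 30.0
```

play_rows(
  series=[
    [[0, 0, 0], [0, 0, 0], 4],
    [[0, 0, 0], [0, 0, 0], 4],
    [[0, 0, 0], [0, 0, 0], 4],
  ],
)

```text
time_s: 15.88
ee_pos: [0.5047, 0.3687, 0.2126]
ee_rot: [[0.735, 0.678, -0.003], [0.678, -0.735, -0.002], [-0.003, -0.001, -1.0]]
force: [-0.4, 0.4, -1.7]
finger_gap: 0.598
grip_force: 30.0
```

```bash
python3 - <<'E'
from plan import *
c=line(-.173,.035)
plan([(*c,.215,-47.3)])
E
```

```text
t 15.9 p [0.5047 0.3687 0.2126] F [-0.4  0.4 -1.7] gap 55.6 line [-363.9 -156.4]
turn [-0.001, 0.003, -0.0] shift [0.03, 27.03, -0.26] n 7
```

play_rows(
  series=[
    [[0, 0, 0], [0, 2.2, 0], 4],
    [[0, 0, 0], [0, 5.9, 0], 4],
    [[0, 0, 0], [0, 10, 0], 4],
    [[0, 0, 0], [0, 14.1, 0], 4],
    [[0, 0, 0], [0, 18.2, 0], 4],
    [[0, 0, 0], [0, 22.2, 0], 4],
    [[0, 0, 0], [0, 25.4, 0], 4],
    [[0, 0, 0], [0, 27, 0], 4],
  ],
)

```text
time_s: 16.55
ee_pos: [0.6904, 0.1664, 0.2117]
ee_rot: [[0.738, 0.675, -0.003], [0.675, -0.738, -0.002], [-0.003, -0.001, -1.0]]
force: [-0.2, -0.7, -2.1]
finger_gap: 0.597
grip_force: 30.0
```

play_rows(
  series=[
    [[0, 0, 0], [0, 0, 0], 4],
    [[0, 0, 0], [0, 0, 0], 4],
    [[0, 0, 0], [0, 0, 0], 4],
    [[0, 0, 0], [0, 0, 0], 4],
    [[0, 0, 0], [0, 0, 0], 4],
  ],
)

```text
time_s: 16.97
ee_pos: [0.6876, 0.1725, 0.2148]
ee_rot: [[0.734, 0.679, -0.0], [0.679, -0.734, 0.0], [-0.0, -0.0, -1.0]]
force: [0.0, 0.9, -1.3]
finger_gap: 0.598
grip_force: 30.0
```

```bash
python3 - <<'E'
from plan import *
c=line(-.173,.035)
plan([(*c,.131,-47.3),(*c,.119,-47.3)])
E
```

```text
t 17.0 p [0.6876 0.1725 0.2148] F [ 0.   0.9 -1.3] gap 55.6 line [-175.2   34.4]
turn [-0.0, 0.0, 0.002] shift [-0.12, 0.21, 8.38] n 3
turn [0.0, 0.0, 0.0] shift [0.0, 0.0, 1.2] n 1
```

play_rows(
  series=[
    [[0, 0, 0], [-0.1, 0.2, 1], 4],
    [[0, 0, 0], [-0.1, 0.2, 3], 4],
    [[0, 0, 0], [-0.1, 0.2, 5], 4],
    [[0, 0, 0], [-0.1, 0.2, 6.5], 4],
    [[0, 0, 0], [-0.1, 0.2, 7.5], 4],
    [[0, 0, 0], [-0.1, 0.2, 8.1], 4],
    [[0, 0, 0], [-0.1, 0.2, 8.4], 4],
    [[0, 0, 0], [-0.1, 0.2, 8.4], 4],
  ],
)

```text
time_s: 17.63
ee_pos: [0.6882, 0.1688, 0.1292]
ee_rot: [[0.735, 0.678, -0.003], [0.678, -0.735, -0.0], [-0.002, -0.002, -1.0]]
force: [0.9, -0.2, -1.9]
finger_gap: 0.602
grip_force: 29.8
```

play_rows(
  series=[
    [[0, 0, 0], [0, 0, 0.3], 4],
    [[0, 0, 0], [0, 0, 0.6], 4],
    [[0, 0, 0], [0, 0, 0.8], 4],
    [[0, 0, 0], [0, 0, 1.0], 4],
    [[0, 0, 0], [0, 0, 1.2], 4],
    [[0, 0, 0], [0, 0, 1.2], 4],
    [[0, 0, 0], [0, 0, 1.2], 4],
  ],
)

```text
time_s: 18.22
ee_pos: [0.6894, 0.1687, 0.1194]
ee_rot: [[0.735, 0.678, 0.001], [0.678, -0.735, 0.0], [0.001, 0.0, -1.0]]
force: [-1.3, 0.5, 2.6]
finger_gap: 0.6
grip_force: 29.9
```

play_rows(
  series=[
    [[0, 0, 0], [0, 0, 0], 7.2],
    [[0, 0, 0], [0, 0, 0], 7.2],
    [[0, 0, 0], [0, 0, 0], 7.2],
    [[0, 0, 0], [0, 0, 0], 7.2],
    [[0, 0, 0], [0, 0, -0.5], 7.2],
    [[0, 0, 0], [0, 0, -2.5], 7.2],
    [[0, 0, 0], [0, 0, -6], 7.2],
    [[0, 0, 0], [0, 0, -10], 7.2],
  ],
)

```text
time_s: 18.88
ee_pos: [0.6878, 0.1684, 0.2172]
ee_rot: [[0.735, 0.678, -0.006], [0.678, -0.735, -0.0], [-0.004, -0.003, -1.0]]
force: [1.4, 0.4, 0.0]
finger_gap: 0.776
grip_force: 0.0
```

play_rows(
  series=[
    [[0, 0, 0], [0, 0, -2], 7.2],
    [[0, 0, 0], [0, 0, -2], 7.2],
    [[0, 0, 0], [0, 0, -2], 7.2],
    [[0, 0, 0], [0, 0, -2], 7.2],
  ],
)

```text
time_s: 19.22
ee_pos: [0.6887, 0.1685, 0.2377]
ee_rot: [[0.735, 0.678, -0.002], [0.678, -0.735, -0.0], [-0.001, -0.001, -1.0]]
force: [0.5, 0.5, -0.5]
finger_gap: 0.775
grip_force: 0.0
```

```bash
python3 - <<'E'
from plan import *
c=line(-.245,.0)
plan([(*c,.24,-2.34),(*c,.089,-2.34)])
E
```

```text
t 19.2 p [0.6887 0.1685 0.2377] F [ 0.5  0.5 -0.5] gap 72.1 line [-171.3   35.6]
turn [-0.001, 0.001, -0.785] shift [2.69, -7.73, -0.23] n 7
turn [0.0, 0.0, 0.0] shift [0.0, 0.0, 15.1] n 4
```

```bash
python3 - <<'E'
from plan import *
d=np.load("pics/top0.npz")
for u in((210,195),(233,195),(236,215),(233,180)): print(u,[ (toline(onz(d,u[0]*.64,u[1]*.64,z))*1000).round() for z in(.09,.15)])
c=line(-.233,.0)
plan([(*c,.24,-2.34),(*c,.089,-2.34)])
E
```

```text
(210, 195) [array([-387.,   22.]), array([-371.,    9.])]
(233, 195) [array([-334.,   24.]), array([-321.,   11.])]
(236, 215) [array([-323.,  -22.]), array([-310.,  -32.])]
(233, 180) [array([-337.,   58.]), array([-323.,   45.])]
t 19.2 p [0.6887 0.1685 0.2377] F [ 0.5  0.5 -0.5] gap 72.1 line [-171.3   35.6]
turn [-0.001, 0.001, -0.785] shift [1.84, -6.88, -0.23] n 7
turn [0.0, 0.0, 0.0] shift [0.0, 0.0, 15.1] n 4
```

play_rows(
  series=[
    [[0, 0, -0.1], [0.3, -1, 0], 4],
    [[0, 0, -0.2], [0.6, -2, 0], 4],
    [[0, 0, -0.32], [0.9, -3, 0], 4],
    [[0, 0, -0.44], [1.2, -4, 0], 4],
    [[0, 0, -0.55], [1.5, -5.5, 0], 4],
    [[0, 0, -0.65], [1.8, -6.9, 0], 4],
    [[0, 0, -0.74], [1.8, -6.9, 0], 4],
    [[0, 0, -0.785], [1.8, -6.9, 0], 4],
  ],
)

```text
time_s: 19.88
ee_pos: [0.6541, 0.2324, 0.236]
ee_rot: [[0.035, 0.999, -0.005], [0.999, -0.035, -0.001], [-0.001, -0.005, -1.0]]
force: [0.1, -1.1, -0.2]
finger_gap: 0.432
grip_force: 0.0
```

play_rows(
  series=[
    [[0, 0, 0], [0, 0, 0], 4],
    [[0, 0, 0], [0, 0, 0], 4],
    [[0, 0, 0], [0, 0, 0], 4],
    [[0, 0, 0], [0, 0, 0], 4],
  ],
)

```text
time_s: 20.22
ee_pos: [0.6556, 0.2312, 0.2378]
ee_rot: [[0.042, 0.999, -0.001], [0.999, -0.042, -0.0], [-0.0, -0.001, -1.0]]
force: [-0.6, -0.6, -1.1]
finger_gap: 0.43
grip_force: 0.0
```

```bash
python3 - <<'E'
from plan import *
c=line(-.233,.0)
plan([(*c,.089,-2.34)])
d=snapshot("scene"); u=proj(d,[.58,.18,.1]).astype(int)
cv2.imwrite("pics/p1.png",cv2.resize(d["img"][u[1]-60:u[1]+60,u[0]-80:u[0]+80,::-1],None,fx=5,fy=5,interpolation=cv2.INTER_CUBIC))
E
```

```text
t 20.2 p [0.6556 0.2312 0.2378] F [-0.6 -0.6 -1.1] gap 40.0 line [-232.6   -0. ]
turn [-0.001, 0.0, -0.002] shift [0.04, 0.02, 14.88] n 4
```

View pics/p1.png

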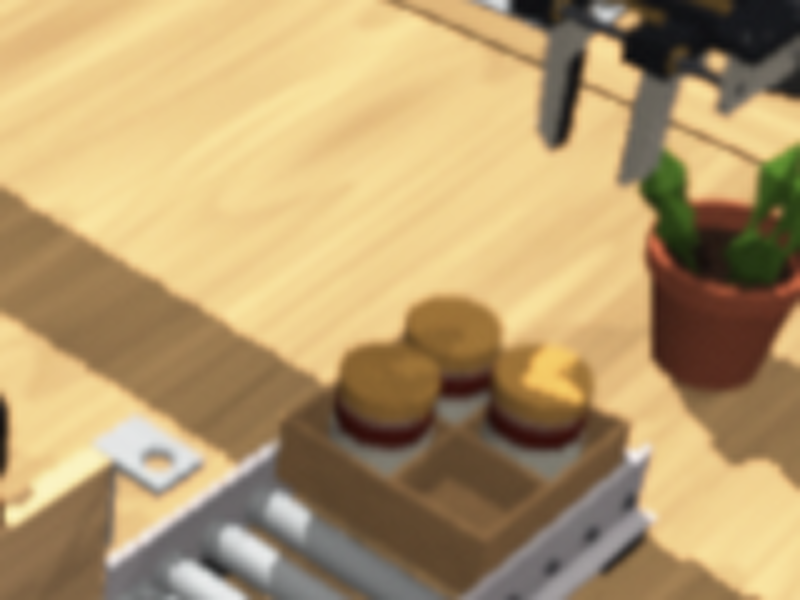

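All three jars stand in the carton. I'll lower the fingers behind it and push.

play_rows(
  series=[
    [[0, 0, 0], [0, 0, 2], 4],
    [[0, 0, 0], [0, 0, 5], 4],
    [[0, 0, 0], [0, 0, 8.5], 4],
    [[0, 0, 0], [0, 0, 11.5], 4],
    [[0, 0, 0], [0, 0, 13.6], 4],
    [[0, 0, 0], [0, 0, 14.6], 4],
    [[0, 0, 0], [0, 0, 14.9], 4],
    [[0, 0, 0], [0, 0, 14.9], 4],
  ],
)

```text
time_s: 20.93
ee_pos: [0.6558, 0.2314, 0.0895]
ee_rot: [[0.041, 0.999, -0.0], [0.999, -0.041, -0.0], [-0.0, -0.0, -1.0]]
force: [0.6, -0.2, 0.3]
finger_gap: 0.43
grip_force: 0.0
```

play_rows(
  series=[
    [[0, 0, 0], [-0.2, 0, 0], 4],
    [[0, 0, 0], [-0.5, 0, 0], 4],
    [[0, 0, 0], [-0.8, 0, 0], 4],
    [[0, 0, 0], [-1.1, 0, 0], 4],
    [[0, 0, 0], [-1.4, 0, 0], 4],
    [[0, 0, 0], [-1.8, 0, 0], 4],
    [[0, 0, 0], [-2.3, 0, 0], 4],
    [[0, 0, 0], [-2.9, 0, 0], 4],
  ],
)

```text
time_s: 21.6
ee_pos: [0.6546, 0.2025, 0.0899]
ee_rot: [[0.041, 0.999, 0.001], [0.999, -0.041, 0.001], [0.001, 0.001, -1.0]]
force: [0.4, 1.3, 1.4]
finger_gap: 0.43
grip_force: 0.6
```

play_rows(
  series=[
    [[0, 0, 0], [-0.7, 0, 0], 4],
    [[0, 0, 0], [-1.4, 0, 0], 4],
    [[0, 0, 0], [-2.2, 0, 0], 4],
    [[0, 0, 0], [-3, 0, 0], 4],
    [[0, 0, 0], [-3.8, 0, 0], 4],
    [[0, 0, 0], [-4.6, 0, 0], 4],
    [[0, 0, 0], [-5.4, 0, 0], 4],
    [[0, 0, 0], [-6.2, 0, 0], 4],
  ],
)

```text
time_s: 22.27
ee_pos: [0.6519, 0.1397, 0.0896]
ee_rot: [[0.041, 0.999, -0.0], [0.999, -0.041, 0.0], [0.0, -0.0, -1.0]]
force: [0.1, 1.5, 1.2]
finger_gap: 0.428
grip_force: 0.9
```

```bash
python3 - <<'E'
from plan import *
c=line(.03,.0)
plan([(*c,.089,-2.34)])
E
```

```text
t 22.3 p [0.6519 0.1397 0.0896] F [0.1 1.5 1.2] gap 39.8 line [-141.1    0. ]
turn [-0.0, -0.0, -0.0] shift [-17.11, 0.0, 0.06] n 5
```

play_rows(
  series=[
    [[0, 0, 0], [-0.8, 0, 0], 4],
    [[0, 0, 0], [-1.6, 0, 0], 4],
    [[0, 0, 0], [-2.4, 0, 0], 4],
    [[0, 0, 0], [-3.2, 0, 0], 4],
    [[0, 0, 0], [-4, 0, 0], 4],
    [[0, 0, 0], [-4.8, 0, 0], 4],
    [[0, 0, 0], [-5.6, 0, 0], 4],
    [[0, 0, 0], [-6.4, 0, 0], 4],
  ],
)

```text
time_s: 22.93
ee_pos: [0.6492, 0.0758, 0.0896]
ee_rot: [[0.041, 0.999, -0.0], [0.999, -0.041, -0.0], [-0.0, -0.0, -1.0]]
force: [0.3, 1.5, 0.5]
finger_gap: 0.431
grip_force: 0.7
```

play_rows(
  series=[
    [[0, 0, 0], [-0.8, 0, 0], 4],
    [[0, 0, 0], [-1.6, 0, 0], 4],
    [[0, 0, 0], [-2.4, 0, 0], 4],
    [[0, 0, 0], [-3.2, 0, 0], 4],
    [[0, 0, 0], [-4, 0, 0], 4],
    [[0, 0, 0], [-4.8, 0, 0], 4],
    [[0, 0, 0], [-5.5, 0, 0], 4],
    [[0, 0, 0], [-6.2, 0, 0], 4],
  ],
)

```text
time_s: 23.6
ee_pos: [0.6466, 0.0139, 0.0895]
ee_rot: [[0.041, 0.999, -0.0], [0.999, -0.041, -0.0], [-0.0, -0.0, -1.0]]
force: [-0.7, 0.9, 0.7]
finger_gap: 0.429
grip_force: 0.7
```

play_rows(
  series=[
    [[0, 0, 0], [-0.7, 0, 0], 4],
    [[0, 0, 0], [-1.4, 0, 0], 4],
    [[0, 0, 0], [-2, 0, 0], 4],
    [[0, 0, 0], [-2.6, 0, 0], 4],
    [[0, 0, 0], [-3.2, 0, 0], 4],
    [[0, 0, 0], [-3.7, 0, 0], 4],
    [[0, 0, 0], [-4.2, 0, 0], 4],
    [[0, 0, 0], [-4.6, 0, 0], 4],
  ],
)

```text
time_s: 24.27
ee_pos: [0.645, -0.0319, 0.0897]
ee_rot: [[0.041, 0.999, 0.0], [0.999, -0.041, -0.0], [-0.0, 0.0, -1.0]]
force: [-0.5, 1.7, -0.5]
finger_gap: 0.432
grip_force: 0.5
```

```bash
python3 - <<'E'
from plan import *
c=line(.057,.0)
plan([(*c,.089,-2.34)])
d=snapshot("scene"); u=proj(d,[.62,-.05,.1]).astype(int)
cv2.imwrite("pics/p2.png",cv2.resize(d["img"][u[1]-60:u[1]+60,u[0]-80:u[0]+80,::-1],None,fx=5,fy=5,interpolation=cv2.INTER_CUBIC))
E
```

```text
t 24.3 p [ 0.645  -0.0319  0.0897] F [-0.5  1.7 -0.5] gap 40.1 line [30.7  0.1]
turn [0.0, 0.0, -0.0] shift [-2.63, -0.01, 0.07] n 1
```

View pics/p2.png

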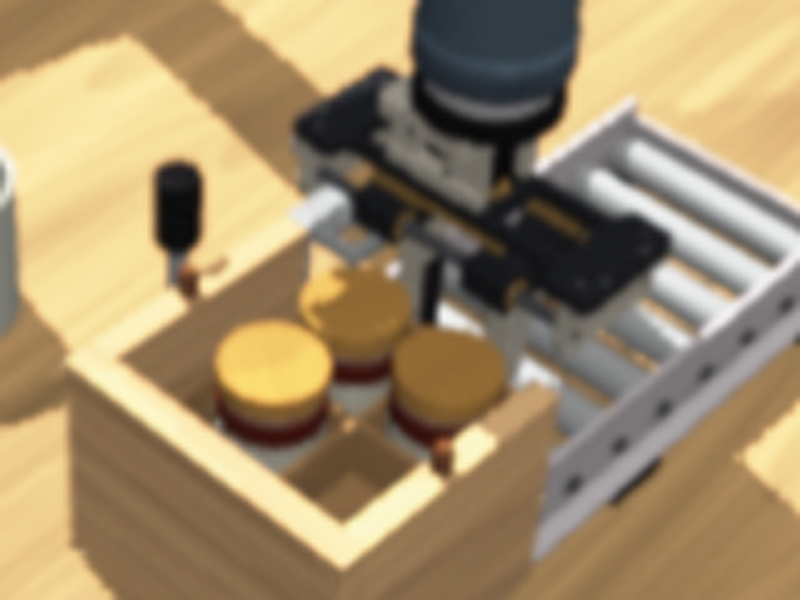

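The carton is in the box mouth with the jars upright, and the gripper is clear of the eye plate at (345,215). I'll push slowly until it touches the rear wall.

play_rows(
  series=[
    [[0, 0, 0], [-0.35, 0, 0], 4],
    [[0, 0, 0], [-0.7, 0, 0], 4],
    [[0, 0, 0], [-1.0, 0, 0], 4],
    [[0, 0, 0], [-1.3, 0, 0], 4],
    [[0, 0, 0], [-1.5, 0, 0], 4],
    [[0, 0, 0], [-1.7, 0, 0], 4],
    [[0, 0, 0], [-1.9, 0, 0], 4],
    [[0, 0, 0], [-2.0, 0, 0], 4],
  ],
)

```text
time_s: 24.98
ee_pos: [0.6442, -0.0516, 0.0897]
ee_rot: [[0.041, 0.999, 0.0], [0.999, -0.041, -0.0], [-0.0, 0.0, -1.0]]
force: [0.3, 1.6, 0.1]
finger_gap: 0.433
grip_force: 0.4
```

play_rows(
  series=[
    [[0, 0, 0], [-0.1, 0, 0], 4],
    [[0, 0, 0], [-0.2, 0, 0], 4],
    [[0, 0, 0], [-0.3, 0, 0], 4],
    [[0, 0, 0], [-0.4, 0, 0], 4],
    [[0, 0, 0], [-0.5, 0, 0], 4],
  ],
)

```text
time_s: 25.4
ee_pos: [0.6439, -0.0562, 0.0897]
ee_rot: [[0.041, 0.999, -0.0], [0.999, -0.041, 0.0], [0.0, -0.0, -1.0]]
force: [-0.4, 3.8, 1.5]
finger_gap: 0.427
grip_force: 2.0
```

play_rows(
  series=[
    [[0, 0, 0], [-0.1, 0, 0], 4],
    [[0, 0, 0], [-0.2, 0, 0], 4],
    [[0, 0, 0], [-0.3, 0, 0], 4],
    [[0, 0, 0], [-0.3, 0, 0], 4],
  ],
)

```text
time_s: 25.73
ee_pos: [0.6437, -0.0565, 0.0897]
ee_rot: [[0.041, 0.999, -0.0], [0.999, -0.041, 0.004], [0.004, -0.0, -1.0]]
force: [-0.2, 10.5, 2.4]
finger_gap: 0.43
grip_force: 4.9
```

play_rows(
  series=[
    [[0, 0, 0], [0.5, 0, 0], 4],
    [[0, 0, 0], [1.5, 0, 0], 4],
    [[0, 0, 0], [3, 0, -0.5], 4],
    [[0, 0, 0], [3, 0, -3], 4],
    [[0, 0, 0], [3, 0, -6.5], 4],
    [[0, 0, 0], [3, 0, -10], 4],
    [[0, 0, 0], [3, 0, -14], 4],
    [[0, 0, 0], [3, 0, -18], 4],
  ],
)

```text
time_s: 26.4
ee_pos: [0.6444, -0.0281, 0.2715]
ee_rot: [[0.04, 0.999, -0.001], [0.999, -0.04, -0.0], [-0.0, -0.001, -1.0]]
force: [1.0, 0.0, -0.0]
finger_gap: 0.431
grip_force: 0.0
```

play_rows(
  series=[
    [[0, 0, 0.11], [0, 0, 0], 9.3],
    [[0, 0, 0.23], [0, 0, 0], 9.3],
    [[0, 0, 0.35], [0, 0, 0], 9.3],
    [[0, 0, 0.47], [0, 0, 0], 9.3],
    [[0, 0, 0.58], [0, 0, 0], 9.3],
    [[0, 0, 0.68], [0, 0, 0], 9.3],
    [[0, 0, 0.76], [0, 0, 0], 9.3],
    [[0, 0, 0.785], [0, 0, 0], 9.3],
  ],
)

```text
time_s: 27.07
ee_pos: [0.6449, -0.0283, 0.2699]
ee_rot: [[0.737, 0.676, -0.0], [0.676, -0.737, -0.0], [-0.0, 0.0, -1.0]]
force: [-0.3, 0.5, 0.2]
finger_gap: 0.954
grip_force: 0.0
```

play_rows(
  series=[
    [[0, 0, 0.11], [0, 0, 0], 9.3],
    [[0, 0, 0.23], [0, 0, 0], 9.3],
    [[0, 0, 0.35], [0, 0, 0], 9.3],
    [[0, 0, 0.47], [0, 0, 0], 9.3],
    [[0, 0, 0.58], [0, 0, 0], 9.3],
    [[0, 0, 0.68], [0, 0, 0], 9.3],
    [[0, 0, 0.76], [0, 0, 0], 9.3],
    [[0, 0, 0.785], [0, 0, 0], 9.3],
  ],
)

```text
time_s: 27.73
ee_pos: [0.6449, -0.0286, 0.2699]
ee_rot: [[0.999, -0.042, -0.0], [-0.042, -0.999, -0.0], [0.0, 0.0, -1.0]]
force: [-0.2, 0.6, 0.5]
finger_gap: 0.999
grip_force: 0.0
```

```bash
python3 - <<'E'
from plan import *
p=line(.120,-.118); print(p)
for n in("scene","top"):
    d=snapshot(n); np.savez(f"pics/{n}1.npz",**d); u=proj(d,[*p,.15]).astype(int)
    w=d["img"][u[1]-16:u[1]+16,u[0]-12:u[0]+12].max(2)
    m=(w<60).astype(np.uint8); k,l,st,c=cv2.connectedComponentsWithStats(m)
    for i in range(1,k):
        if st[i,4]>20:
            v=c[i]+u-[12,16]; print(n,st[i],v.round(1),[onz(d,*v,z)[:2].round(4).tolist() for z in(.15,.173)],proj(d,[*p,.15]))
plan([(*p,.26,-92.34),(*p,.165,-92.34)])
d=np.load("pics/top1.npz"); u=proj(d,[.56,-.1,.13]).astype(int)
cv2.imwrite("pics/tp.png",cv2.resize(d["img"][u[1]-45:u[1]+45,u[0]-60:u[0]+60,::-1],None,fx=6.5,fy=6.5,interpolation=cv2.INTER_CUBIC)); print(u)
E
```

```text
[ 0.52329887 -0.11628207]
scene [  9   8   8  18 126] [255.3 210.3] [[0.5239, -0.1164], [0.542, -0.1359]] [255.15438398 210.17394212]
top [10 13  6  8 39] [276.6 169.3] [[0.5233, -0.1149], [0.5204, -0.1136]] [276.97282382 169.32024098]
t 27.8 p [ 0.6449 -0.0288  0.2698] F [-0.7 -0.5 -0.1] gap 92.9 line [27.6 -0. ]
turn [0.0, 0.0, 0.003] shift [-11.83, 9.2, 0.98] n 4
turn [0.0, 0.0, 0.0] shift [0.0, 0.0, 9.5] n 3
[271 159]
```

View pics/tp.png

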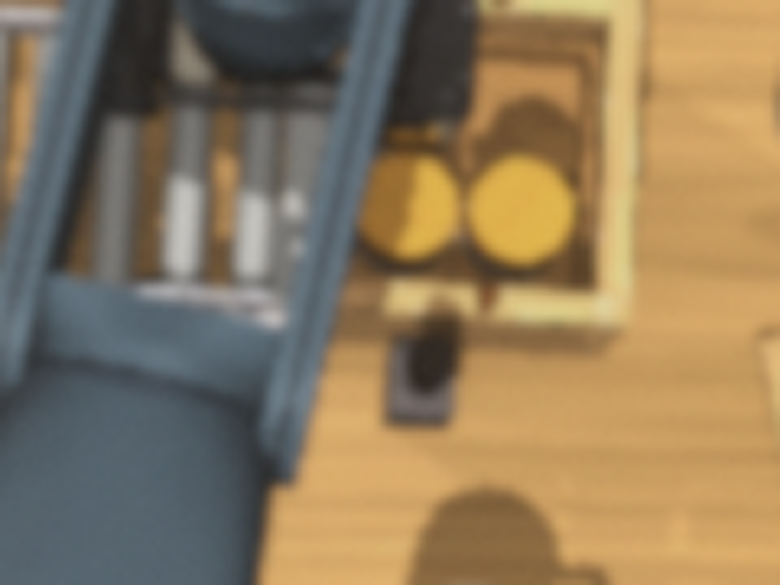

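The carton is against the rear wall, and the pin grip at (435,350) fits the predicted (0.5235, -0.116). Now I'll move over the pin.

play_rows(
  series=[
    [[0, 0, 0], [-1.5, 1.2, 0], 9.3],
    [[0, 0, 0], [-4, 3.1, 0], 9.3],
    [[0, 0, 0], [-7, 5.4, 0], 9.3],
    [[0, 0, 0], [-9.8, 7.6, 0], 9.3],
    [[0, 0, 0], [-11.3, 8.8, 0], 9.3],
    [[0, 0, 0], [-11.8, 9.2, 0], 9.3],
    [[0, 0, 0], [-11.8, 9.2, 0], 9.3],
    [[0, 0, 0], [-11.8, 9.2, 0], 9.3],
  ],
)

```text
time_s: 28.5
ee_pos: [0.5241, -0.1163, 0.2701]
ee_rot: [[0.999, -0.04, 0.001], [-0.04, -0.999, 0.0], [0.001, -0.0, -1.0]]
force: [0.5, 1.0, 0.2]
finger_gap: 0.995
grip_force: 0.0
```

play_rows(
  series=[
    [[0, 0, 0], [0, 0, 1], 6],
    [[0, 0, 0], [0, 0, 1], 6],
    [[0, 0, 0], [0, 0, 1], 6],
    [[0, 0, 0], [0, 0, 1], 6],
  ],
)

```text
time_s: 28.83
ee_pos: [0.5238, -0.1158, 0.259]
ee_rot: [[0.999, -0.039, -0.001], [-0.039, -0.999, 0.001], [-0.001, -0.001, -1.0]]
force: [0.2, -0.4, 0.4]
finger_gap: 0.76
grip_force: 0.0
```

```bash
python3 - <<'E'
from plan import *
plan([(.5235,-.116,.165,-92.34)])
E
```

```text
t 28.8 p [ 0.5238 -0.1158  0.259 ] F [ 0.2 -0.4  0.4] gap 70.7 line [ 119.5 -117.6]
turn [-0.001, 0.001, 0.002] shift [-0.02, 0.02, 9.4] n 3
```

play_rows(
  series=[
    [[0, 0, 0], [0, 0, 2], 6],
    [[0, 0, 0], [0, 0, 4.5], 6],
    [[0, 0, 0], [0, 0, 6.8], 6],
    [[0, 0, 0], [0, 0, 8.4], 6],
    [[0, 0, 0], [0, 0, 9.2], 6],
    [[0, 0, 0], [0, 0, 9.4], 6],
    [[0, 0, 0], [0, 0, 9.4], 6],
    [[0, 0, 0], [0, 0, 9.4], 6],
  ],
)

```text
time_s: 29.5
ee_pos: [0.5242, -0.1167, 0.1667]
ee_rot: [[0.999, -0.04, 0.002], [-0.04, -0.999, -0.001], [0.002, 0.001, -1.0]]
force: [-0.1, 0.8, -0.0]
finger_gap: 0.644
grip_force: 0.0
```

play_rows(
  series=[
    [[0, 0, 0], [0, 0, 0], 4],
    [[0, 0, 0], [0, 0, 0], 3.2],
    [[0, 0, 0], [0, 0, 0], 2.8],
    [[0, 0, 0], [0, 0, 0], 2],
    [[0, 0, 0], [0, 0, 0], 1.5],
    [[0, 0, 0], [0, 0, 0], 1.5],
    [[0, 0, 0], [0, 0, 0], 1.5],
    [[0, 0, 0], [0, 0, 0], 1.5],
  ],
)

```text
time_s: 30.17
ee_pos: [0.5235, -0.1164, 0.1658]
ee_rot: [[0.999, -0.04, 0.0], [-0.04, -0.999, 0.0], [0.0, -0.0, -1.0]]
force: [-0.0, 0.8, 1.1]
finger_gap: 0.277
grip_force: 30.0
```

play_rows(
  series=[
    [[0, 0, 0], [0, 0, 0], 1.5],
    [[0, 0, 0], [0, 0, 0], 1.5],
    [[0, 0, 0], [0, 0, 0], 1.5],
  ],
)

```text
time_s: 30.42
ee_pos: [0.5235, -0.1164, 0.1658]
ee_rot: [[0.999, -0.04, 0.0], [-0.04, -0.999, -0.0], [0.0, 0.0, -1.0]]
force: [-0.2, 0.8, 1.6]
finger_gap: 0.277
grip_force: 30.0
```

play_rows(
  series=[
    [[0, 0, 0], [0, 0, -1], 1.5],
    [[0, 0, 0], [0, 0, -3], 1.5],
    [[0, 0, 0], [0, 0, -5.5], 1.5],
    [[0, 0, 0], [0, 0, -8], 1.5],
    [[0, 0, 0], [0, 0, -10.5], 1.5],
    [[0, 0, 0], [0, 0, -13], 1.5],
    [[0, 0, 0], [0, 0, -14.5], 1.5],
    [[0, 0, 0], [0, 0, -15], 1.5],
  ],
)

```text
time_s: 31.08
ee_pos: [0.5243, -0.1169, 0.3191]
ee_rot: [[0.999, -0.04, 0.005], [-0.04, -0.999, -0.002], [0.005, 0.002, -1.0]]
force: [0.7, 0.9, -1.5]
finger_gap: 0.273
grip_force: 30.0
```

play_rows(
  series=[
    [[0, 0, 0], [0, 0, 0], 1.5],
    [[0, 0, 0], [0, 0, 0], 1.5],
    [[0, 0, 0], [0, 0, 0], 1.5],
  ],
)

```text
time_s: 31.33
ee_pos: [0.5227, -0.1162, 0.3141]
ee_rot: [[0.999, -0.04, -0.003], [-0.04, -0.999, 0.001], [-0.003, -0.001, -1.0]]
force: [0.1, -0.5, -1.0]
finger_gap: 0.275
grip_force: 30.0
```

```bash
python3 - <<'E'
from plan import *
c=line(.053,-.058); print(c,(.5235,-.1164)+line(.053,-.058)-line(.12,-.118))
plan([(*c,.315,-92.34),(*c,.30,-92.34)])
E
```

```text
[ 0.58598441 -0.0517877 ] [ 0.58618553 -0.05190563]
t 31.3 p [ 0.5227 -0.1162  0.3141] F [ 0.1 -0.5 -1. ] gap 25.6 line [ 119.9 -118.6]
turn [-0.001, 0.003, 0.001] shift [6.07, -6.69, -0.1] n 3
turn [0.0, 0.0, 0.0] shift [0.0, 0.0, 1.5] n 1
```

play_rows(
  series=[
    [[0, 0, 0], [1, -1.1, 0], 1.5],
    [[0, 0, 0], [2.5, -2.8, 0], 1.5],
    [[0, 0, 0], [4, -4.5, 0], 1.5],
    [[0, 0, 0], [5.3, -5.9, 0], 1.5],
    [[0, 0, 0], [6, -6.7, 0], 1.5],
    [[0, 0, 0], [6, -6.7, 0.5], 1.5],
    [[0, 0, 0], [6, -6.7, 0.5], 1.5],
    [[0, 0, 0], [6, -6.7, 0.5], 1.5],
  ],
)

```text
time_s: 32.0
ee_pos: [0.5851, -0.0524, 0.3095]
ee_rot: [[0.999, -0.04, -0.003], [-0.04, -0.999, 0.0], [-0.003, 0.0, -1.0]]
force: [0.3, 0.2, -0.9]
finger_gap: 0.275
grip_force: 30.0
```

play_rows(
  series=[
    [[0, 0, 0], [0, 0, 0], 1.5],
    [[0, 0, 0], [0, 0, 0], 1.5],
    [[0, 0, 0], [0, 0, 0], 1.5],
    [[0, 0, 0], [0, 0, 0], 1.5],
  ],
)

```text
time_s: 32.33
ee_pos: [0.5859, -0.0524, 0.311]
ee_rot: [[0.999, -0.041, 0.0], [-0.041, -0.999, -0.0], [0.001, 0.0, -1.0]]
force: [-0.4, 0.1, -0.9]
finger_gap: 0.273
grip_force: 30.0
```

```bash
python3 - <<'E'
from plan import *
c=line(.053,-.058)
plan([(*c,.295,-92.34)])
o=[]
for n,k in(("scene",1),("top",1)):
    d=snapshot(n); u=proj(d,[*c,.145]).astype(int)
    w=cv2.resize(d["img"][u[1]-22:u[1]+22,u[0]-20:u[0]+20,::-1],None,fx=10,fy=10,interpolation=cv2.INTER_CUBIC)
    f=lambda X:tuple(int((v+q+.5)*10) for v,q in zip(proj(d,X)-u,(20,22)))
    for z in(.134,.155): cv2.drawMarker(w,f([*c,z]),(255,0,0),0,14,1)
    o.append(w)
cv2.imwrite("pics/pin.png",np.hstack(o))
E
```

```text
t 32.3 p [ 0.5859 -0.0524  0.311 ] F [-0.4  0.1 -0.9] gap 25.4 line [ 53.6 -58.1]
turn [0.0, -0.001, -0.0] shift [0.01, -0.06, 1.6] n 1
```

View pics/pin.png

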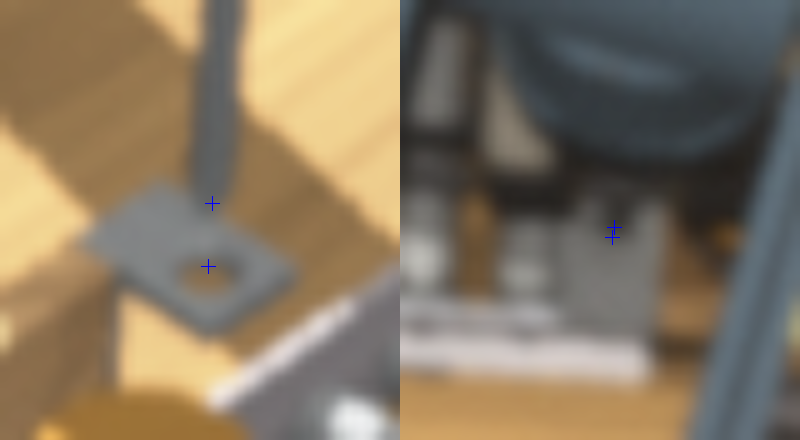

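In the scene half the pin tip at (208,207) is over the hole at (207,274), about 1 mm off. I'll correct that and descend gently.

play_rows(
  series=[
    [[0, 0, 0], [0.1, -0.05, 0.5], 1.5],
    [[0, 0, 0], [0.1, -0.05, 1.0], 1.5],
    [[0, 0, 0], [0.1, -0.05, 1.4], 1.5],
    [[0, 0, 0], [0.1, -0.05, 1.7], 1.5],
    [[0, 0, 0], [0.1, -0.05, 2.0], 1.5],
    [[0, 0, 0], [0.1, -0.05, 2.2], 1.5],
    [[0, 0, 0], [0.1, -0.05, 2.4], 1.5],
    [[0, 0, 0], [0.1, -0.05, 2.6], 1.5],
  ],
)

```text
time_s: 33.1
ee_pos: [0.5871, -0.0515, 0.2845]
ee_rot: [[0.999, -0.04, 0.0], [-0.04, -0.999, -0.0], [0.0, 0.0, -1.0]]
force: [0.5, -0.3, -0.6]
finger_gap: 0.27
grip_force: 30.0
```

play_rows(
  series=[
    [[0, 0, 0], [0, 0, 0.1], 1.5],
    [[0, 0, 0], [0, 0, 0.2], 1.5],
  ],
)

```text
time_s: 33.27
ee_pos: [0.5871, -0.0515, 0.2826]
ee_rot: [[0.999, -0.04, 0.0], [-0.04, -0.999, -0.0], [0.0, 0.0, -1.0]]
force: [-0.4, -0.3, -0.3]
finger_gap: 0.271
grip_force: 30.0
```

play_rows(
  series=[
    [[0, 0, 0], [0, 0, 0.5], 1.5],
    [[0, 0, 0], [0, 0, 1.2], 1.5],
    [[0, 0, 0], [0, 0, 2], 1.5],
    [[0, 0, 0], [0, 0, 2.8], 1.5],
    [[0, 0, 0], [0, 0, 3.6], 1.5],
    [[0, 0, 0], [0, 0, 4.4], 1.5],
    [[0, 0, 0], [0, 0, 5.2], 1.5],
    [[0, 0, 0], [0, 0, 6], 1.5],
  ],
)

```text
time_s: 33.93
ee_pos: [0.587, -0.0514, 0.2216]
ee_rot: [[0.999, -0.04, -0.0], [-0.04, -0.999, 0.0], [-0.0, -0.0, -1.0]]
force: [-0.2, 0.2, -1.5]
finger_gap: 0.275
grip_force: 30.0
```

play_rows(
  series=[
    [[0, 0, 0], [0, 0, 0.8], 1.5],
    [[0, 0, 0], [0, 0, 1.5], 1.5],
    [[0, 0, 0], [0, 0, 2.1], 1.5],
    [[0, 0, 0], [0, 0, 2.7], 1.5],
    [[0, 0, 0], [0, 0, 2.9], 1.5],
    [[0, 0, 0], [0, 0, 2.9], 1.5],
  ],
)

```text
time_s: 34.43
ee_pos: [0.5868, -0.0514, 0.193]
ee_rot: [[0.999, -0.04, -0.001], [-0.04, -0.999, 0.0], [-0.001, -0.0, -1.0]]
force: [-1.0, -0.4, -1.1]
finger_gap: 0.275
grip_force: 30.0
```

play_rows(
  series=[
    [[0, 0, 0], [0, 0, 0.3], 1.5],
    [[0, 0, 0], [0, 0, 0.6], 1.5],
    [[0, 0, 0], [0, 0, 0.9], 1.5],
    [[0, 0, 0], [0, 0, 1.2], 1.5],
    [[0, 0, 0], [0, 0, 1.4], 1.5],
    [[0, 0, 0], [0, 0, 1.4], 1.5],
  ],
)

```text
time_s: 34.93
ee_pos: [0.5868, -0.0514, 0.1791]
ee_rot: [[0.999, -0.04, -0.001], [-0.04, -0.999, 0.0], [-0.001, -0.0, -1.0]]
force: [-0.6, -0.6, -1.7]
finger_gap: 0.274
grip_force: 30.0
```

play_rows(
  series=[
    [[0, 0, 0], [0, 0, 0.2], 1.5],
    [[0, 0, 0], [0, 0, 0.4], 1.5],
    [[0, 0, 0], [0, 0, 0.5], 1.5],
    [[0, 0, 0], [0, 0, 0.6], 1.5],
    [[0, 0, 0], [0, 0, 0.7], 1.5],
    [[0, 0, 0], [0, 0, 0.75], 1.5],
    [[0, 0, 0], [0, 0, 0.75], 1.5],
  ],
)

```text
time_s: 35.52
ee_pos: [0.587, -0.0514, 0.1721]
ee_rot: [[0.999, -0.04, -0.0], [-0.04, -0.999, 0.0], [-0.0, -0.0, -1.0]]
force: [-0.0, -0.5, -1.2]
finger_gap: 0.274
grip_force: 30.0
```

play_rows(
  series=[
    [[0, 0, 0], [0, 0, 0], 3],
    [[0, 0, 0], [0, 0, 0], 4.5],
    [[0, 0, 0], [0, 0, 0], 6],
    [[0, 0, 0], [0, 0, -1], 6],
    [[0, 0, 0], [0, 0, -3], 6],
    [[0, 0, 0], [0, 0, -6], 6],
    [[0, 0, 0], [0, 0, -9], 6],
    [[0, 0, 0], [0, 0, -11], 6],
  ],
)

```text
time_s: 36.18
ee_pos: [0.5878, -0.0516, 0.2862]
ee_rot: [[0.999, -0.04, 0.004], [-0.04, -0.999, -0.001], [0.004, 0.001, -1.0]]
force: [0.3, -0.4, 0.8]
finger_gap: 0.649
grip_force: 0.0
```

play_rows(
  series=[
    [[0, 0, 0], [0, 0, 0], 6],
    [[0, 0, 0], [0, 0, 0], 6],
    [[0, 0, 0], [0, 0, 0], 6],
  ],
)

```text
time_s: 36.43
ee_pos: [0.5867, -0.0513, 0.2818]
ee_rot: [[0.999, -0.04, -0.001], [-0.04, -0.999, 0.0], [-0.001, -0.0, -1.0]]
force: [0.3, 0.0, -0.8]
finger_gap: 0.647
grip_force: 0.0
```

```bash
python3 - <<'E'
from plan import *
o=[]
c=line(.053,-.058)
plan([])
d=snapshot("scene"); np.savez("pics/scene2.npz",**d)
u=proj(d,[*c,.13]).astype(int)
w=cv2.resize(d["img"][u[1]-22:u[1]+22,u[0]-20:u[0]+20,::-1],None,fx=9,fy=9,interpolation=cv2.INTER_CUBIC); o.append(w)
u=proj(d,[.482,-.404,.03]).astype(int)
w=cv2.resize(d["img"][u[1]-45:u[1]+45,u[0]-45:u[0]+45,::-1],(396,396),interpolation=cv2.INTER_CUBIC); o.append(w)
for q in((.4015,-.4232,.009),(.5626,-.3855,.009)):
    print(proj(d,q)-u)
print(u)
cv2.imwrite("pics/pc.png",np.hstack([cv2.resize(o[0],(360,396)),o[1]]))
E
```

```text
t 36.4 p [ 0.5867 -0.0513  0.2818] F [ 0.3  0.  -0.8] gap 60.2 line [ 52.5 -57.3]
[-24.196828    -7.28970134]
[29.34180379 21.07937129]
[159 296]
```

View pics/pc.png

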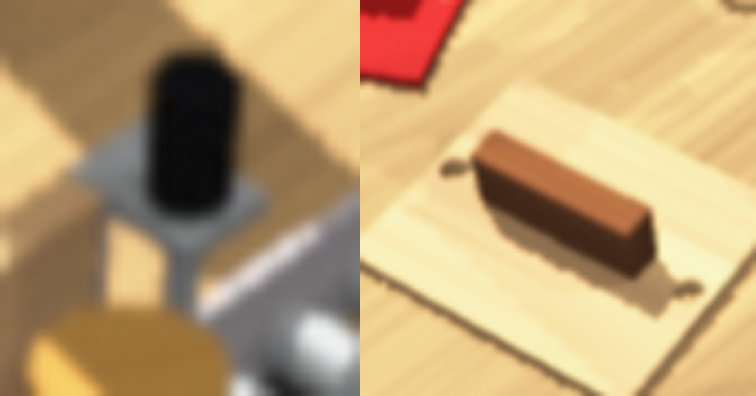

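The pin's grip sits on the upper eye. The cover hasn't moved: its holes at (455,168) and (687,288) in the crop match the earlier estimate. I'll go to its handle next.

```bash
python3 - <<'E'
from plan import *
c=(.482,-.4044)
plan([(*c,.25,-76.8),(*c,.040,-76.8)])
E
```

```text
t 36.5 p [ 0.5864 -0.0513  0.281 ] F [-0.8  0.6  0.4] gap 59.9 line [ 52.5 -57.6]
turn [-0.001, 0.002, -0.271] shift [-9.0, 35.7, 3.1] n 9
turn [0.0, 0.0, 0.0] shift [0.0, 0.0, 21.0] n 6
```

play_rows(
  series=[
    [[0, 0, 0], [-0.4, 1.5, 0], 6],
    [[0, 0, 0], [-1.2, 4.5, 0], 6],
    [[0, 0, 0], [-2.2, 8.5, 0], 6],
    [[0, 0, 0], [-3.2, 12.5, 0], 6],
    [[0, 0, 0], [-4.2, 16.5, 0], 6],
    [[0, 0, 0], [-5.2, 20.5, 0], 6],
    [[0, 0, 0], [-6.2, 24.5, 0], 6],
    [[0, 0, 0], [-7, 27.7, 0], 6],
  ],
)

```text
time_s: 37.15
ee_pos: [0.5042, -0.3277, 0.2803]
ee_rot: [[0.999, -0.041, -0.003], [-0.041, -0.999, 0.002], [-0.003, -0.001, -1.0]]
force: [-0.6, -0.4, 0.9]
finger_gap: 0.643
grip_force: 0.0
```

play_rows(
  series=[
    [[0, 0, -0.06], [-0.8, 3.2, 1], 6],
    [[0, 0, -0.12], [-1.6, 6, 2], 6],
    [[0, 0, -0.18], [-2, 7.5, 3], 6],
    [[0, 0, -0.24], [-2, 8, 3.1], 6],
    [[0, 0, -0.271], [-2, 8, 3.1], 6],
    [[0, 0, -0.271], [-2, 8, 3.1], 6],
    [[0, 0, -0.271], [-2, 8, 3.1], 6],
    [[0, 0, -0.271], [-2, 8, 3.1], 6],
  ],
)

```text
time_s: 37.82
ee_pos: [0.4827, -0.404, 0.2504]
ee_rot: [[0.974, 0.228, -0.001], [0.228, -0.974, 0.001], [-0.001, -0.001, -1.0]]
force: [-0.3, -0.6, -0.3]
finger_gap: 0.646
grip_force: 0.0
```

```bash
python3 - <<'E'
from plan import *
c=(.482,-.4044)
plan([(*c,.040,-76.8)])
E
```

```text
t 37.8 p [ 0.4827 -0.404   0.2504] F [-0.3 -0.6 -0.3] gap 60.0 line [ 409.2 -146.8]
turn [-0.001, 0.001, -0.0] shift [-0.07, 0.05, 21.04] n 6
```

play_rows(
  series=[
    [[0, 0, 0], [-0.05, 0.05, 3], 6],
    [[0, 0, 0], [-0.05, 0.05, 7], 6],
    [[0, 0, 0], [-0.05, 0.05, 11], 6],
    [[0, 0, 0], [-0.05, 0.05, 14.5], 6],
    [[0, 0, 0], [-0.05, 0.05, 17.5], 6],
    [[0, 0, 0], [-0.05, 0.05, 19.5], 6],
    [[0, 0, 0], [-0.05, 0.05, 20.7], 6],
    [[0, 0, 0], [-0.05, 0.05, 21.0], 6],
  ],
)

```text
time_s: 38.48
ee_pos: [0.4817, -0.4036, 0.0388]
ee_rot: [[0.973, 0.229, -0.003], [0.229, -0.973, 0.003], [-0.002, -0.004, -1.0]]
force: [0.3, 0.7, 0.2]
finger_gap: 0.644
grip_force: 0.0
```

play_rows(
  series=[
    [[0, 0, 0], [0, 0, 0], 4.5],
    [[0, 0, 0], [0, 0, 0], 3.2],
    [[0, 0, 0], [0, 0, 0], 2.5],
    [[0, 0, 0], [0, 0, 0], 1.5],
    [[0, 0, 0], [0, 0, 0], 1.5],
    [[0, 0, 0], [0, 0, 0], 1.5],
    [[0, 0, 0], [0, 0, 0], 1.5],
    [[0, 0, 0], [0, 0, 0], 1.5],
  ],
)

```text
time_s: 39.15
ee_pos: [0.4826, -0.4051, 0.042]
ee_rot: [[0.973, 0.229, 0.0], [0.229, -0.973, -0.0], [0.0, 0.0, -1.0]]
force: [-1.7, 1.8, 5.8]
finger_gap: 0.258
grip_force: 30.0
```

play_rows(
  series=[
    [[0, 0, 0], [0, 0, 0], 1.5],
    [[0, 0, 0], [0, 0, 0], 1.5],
    [[0, 0, 0], [0, 0, 0], 1.5],
  ],
)

```text
time_s: 39.4
ee_pos: [0.4826, -0.4051, 0.042]
ee_rot: [[0.973, 0.229, 0.0], [0.229, -0.973, -0.0], [0.0, 0.0, -1.0]]
force: [-1.1, 1.8, 5.7]
finger_gap: 0.257
grip_force: 30.0
```

play_rows(
  series=[
    [[0, 0, 0], [0, 0, -0.5], 1.5],
    [[0, 0, 0], [0, 0, -2], 1.5],
    [[0, 0, 0], [0, 0, -4.5], 1.5],
    [[0, 0, 0], [0, 0, -8], 1.5],
    [[0, 0, 0], [0, 0, -12], 1.5],
    [[0, 0, 0], [0, 0, -16], 1.5],
    [[0, 0, 0], [0, 0, -20], 1.5],
    [[0, 0, 0], [0, 0, -22], 1.5],
  ],
)

```text
time_s: 40.07
ee_pos: [0.4833, -0.4063, 0.2668]
ee_rot: [[0.973, 0.229, 0.004], [0.229, -0.973, -0.006], [0.003, 0.006, -1.0]]
force: [1.1, -0.8, -1.9]
finger_gap: 0.256
grip_force: 30.0
```

play_rows(
  series=[
    [[0, 0, 0], [0, 0, 0], 1.5],
    [[0, 0, 0], [0, 0, 0], 1.5],
    [[0, 0, 0], [0, 0, 0], 1.5],
  ],
)

```text
time_s: 40.32
ee_pos: [0.4816, -0.4043, 0.2587]
ee_rot: [[0.974, 0.229, -0.003], [0.229, -0.974, 0.003], [-0.002, -0.003, -1.0]]
force: [-0.8, -0.2, -2.7]
finger_gap: 0.256
grip_force: 30.0
```

```bash
python3 - <<'E'
from plan import *
c=line(.1475,0); print(c)
plan([(*c,.262,-92.34)])
E
```

```text
[ 0.64007767 -0.148577  ]
t 40.3 p [ 0.4816 -0.4043  0.2587] F [-0.8 -0.2 -2.7] gap 23.8 line [ 409.5 -147.9]
turn [-0.003, 0.002, 0.272] shift [21.27, -21.28, -0.29] n 8
```

play_rows(
  series=[
    [[0, 0, 0.03], [1, -1, 0], 1.5],
    [[0, 0, 0.06], [3, -3, 0], 1.5],
    [[0, 0, 0.1], [5.5, -5.5, 0], 1.5],
    [[0, 0, 0.14], [8, -8, 0], 1.5],
    [[0, 0, 0.18], [10.5, -10.5, 0], 1.5],
    [[0, 0, 0.22], [13, -13, 0], 1.5],
    [[0, 0, 0.25], [15.5, -15.5, 0], 1.5],
    [[0, 0, 0.272], [17.5, -17.5, 0], 1.5],
  ],
)

```text
time_s: 40.98
ee_pos: [0.6126, -0.1917, 0.2575]
ee_rot: [[0.999, -0.042, -0.005], [-0.042, -0.999, 0.003], [-0.005, -0.003, -1.0]]
force: [0.1, -0.9, -1.8]
finger_gap: 0.26
grip_force: 30.0
```

play_rows(
  series=[
    [[0, 0, 0], [1, 0, 0], 1.5],
    [[0, 0, 0], [1, 0, 0], 1.5],
    [[0, 0, 0], [1, 0, 0], 1.5],
    [[0, 0, 0], [1, 0, 0], 1.5],
    [[0, 0, 0], [1, 0, 0], 1.5],
  ],
)

```text
time_s: 41.4
ee_pos: [0.6217, -0.196, 0.26]
ee_rot: [[0.999, -0.043, -0.002], [-0.043, -0.999, 0.001], [-0.002, -0.001, -1.0]]
force: [0.3, 0.2, -2.5]
finger_gap: 0.26
grip_force: 30.0
```

```bash
python3 - <<'E'
from plan import *
c=line(.1475,0)
plan([(*c,.205,-92.34)])
E
```

```text
t 41.4 p [ 0.6217 -0.196   0.26  ] F [ 0.3  0.2 -2.5] gap 24.2 line [195.6 -16.4]
turn [-0.001, 0.002, -0.002] shift [1.65, -4.81, 5.5] n 2
```

play_rows(
  series=[
    [[0, 0, 0], [0.4, -1.2, 0.5], 1.5],
    [[0, 0, 0], [0.9, -2.7, 1.5], 1.5],
    [[0, 0, 0], [1.4, -4, 2.5], 1.5],
    [[0, 0, 0], [1.65, -4.8, 3.3], 1.5],
    [[0, 0, 0], [1.65, -4.8, 3.3], 1.5],
    [[0, 0, 0], [1.65, -4.8, 3.3], 1.5],
    [[0, 0, 0], [1.65, -4.8, 3.3], 1.5],
    [[0, 0, 0], [1.65, -4.8, 3.3], 1.5],
  ],
)

```text
time_s: 42.07
ee_pos: [0.6414, -0.1484, 0.2287]
ee_rot: [[0.999, -0.041, 0.001], [-0.041, -0.999, -0.001], [0.001, 0.001, -1.0]]
force: [0.4, 0.6, -2.5]
finger_gap: 0.256
grip_force: 30.0
```

play_rows(
  series=[
    [[0, 0, 0], [0, 0, 0], 1.5],
    [[0, 0, 0], [0, 0, 0], 1.5],
    [[0, 0, 0], [0, 0, 0], 1.5],
    [[0, 0, 0], [0, 0, 0], 1.5],
  ],
)

```text
time_s: 42.4
ee_pos: [0.6412, -0.1482, 0.2284]
ee_rot: [[0.999, -0.042, 0.0], [-0.042, -0.999, -0.0], [0.0, 0.0, -1.0]]
force: [-0.3, 0.3, -2.0]
finger_gap: 0.256
grip_force: 30.0
```

```bash
python3 - <<'E'
from plan import *
c=line(.1475,0)
plan([(*c,.182,-92.34)])
o=get_obs(); p=o["ee_pos"]
d=snapshot("scene"); np.savez("pics/scene3.npz",**d)
u=proj(d,[*c,.17]).astype(int); print(u)
w=cv2.resize(d["img"][u[1]-45:u[1]+45,u[0]-60:u[0]+60,::-1],None,fx=6.6,fy=6.6,interpolation=cv2.INTER_CUBIC)
f=lambda X:tuple(int((v+q+.5)*6.6) for v,q in zip(proj(d,X)-u,(60,45)))
zc=p[2]-.042
for sx,sy in((-75,95),(75,95),(75,-95),(-75,-95),(0,82),(0,-82)):
    off=line(sx/1000,sy/1000)-line(0,0)
    cv2.drawMarker(w,f([*(p[:2]+off),zc+.009]),(255,0,0),0,10,1); print(sx,sy,f([*(p[:2]+off),zc+.009]))
for y in(.082,-.082): print("dowel",f([*line(.1475,y),.15])); cv2.drawMarker(w,f([*line(.1475,y),.15]),(0,255,0),0,10,1)
cv2.imwrite("pics/cov.png",w)
E
```

```text
t 42.4 p [ 0.6412 -0.1482  0.2284] F [-0.3  0.3 -2. ] gap 23.8 line [147.1   1.1]
turn [0.0, -0.0, -0.001] shift [-0.11, 0.04, 4.64] n 2
[282 232]
-75 95 (758, 286)
75 95 (466, 513)
75 -95 (62, 222)
-75 -95 (358, 37)
0 82 (589, 375)
0 -82 (241, 143)
dowel (574, 468)
dowel (237, 235)
```

View pics/cov.png

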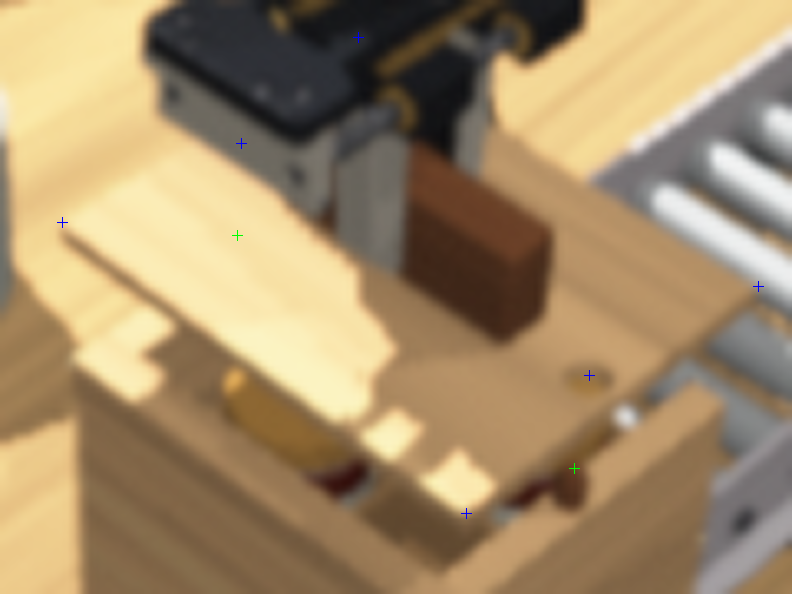

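The cover sits level over the box. Its hole at (589,380) and the dowel at (571,472) are both displaced from their marks by about the same (0,+5) px, so they line up to about 1 mm. I'll descend with force checks.

play_rows(
  series=[
    [[0, 0, 0], [-0.05, 0.05, 0.5], 1.5],
    [[0, 0, 0], [-0.05, 0.05, 1.2], 1.5],
    [[0, 0, 0], [-0.05, 0.05, 2], 1.5],
    [[0, 0, 0], [-0.05, 0.05, 2.6], 1.5],
    [[0, 0, 0], [-0.05, 0.05, 3.1], 1.5],
    [[0, 0, 0], [-0.05, 0.05, 3.3], 1.5],
    [[0, 0, 0], [-0.05, 0.05, 3.3], 1.5],
    [[0, 0, 0], [-0.05, 0.05, 3.3], 1.5],
  ],
)

```text
time_s: 43.12
ee_pos: [0.6408, -0.1484, 0.1951]
ee_rot: [[0.999, -0.041, -0.0], [-0.041, -0.999, 0.0], [-0.0, -0.0, -1.0]]
force: [0.2, 0.9, -2.0]
finger_gap: 0.258
grip_force: 30.0
```

play_rows(
  series=[
    [[0, 0, 0], [0, 0, 0.1], 1.5],
    [[0, 0, 0], [0, 0, 0.2], 1.5],
    [[0, 0, 0], [0, 0, 0.3], 1.5],
    [[0, 0, 0], [0, 0, 0.4], 1.5],
    [[0, 0, 0], [0, 0, 0.5], 1.5],
    [[0, 0, 0], [0, 0, 0.6], 1.5],
    [[0, 0, 0], [0, 0, 0.6], 1.5],
  ],
)

```text
time_s: 43.7
ee_pos: [0.6406, -0.1483, 0.1889]
ee_rot: [[0.999, -0.041, -0.0], [-0.041, -0.999, 0.0], [-0.0, -0.0, -1.0]]
force: [-0.1, 0.3, -1.9]
finger_gap: 0.255
grip_force: 30.0
```

play_rows(
  series=[
    [[0, 0, 0], [0, 0, 0.2], 1.5],
    [[0, 0, 0], [0, 0, 0.4], 1.5],
    [[0, 0, 0], [0, 0, 0.6], 1.5],
    [[0, 0, 0], [0, 0, 0.8], 1.5],
    [[0, 0, 0], [0, 0, 1.0], 1.5],
    [[0, 0, 0], [0, 0, 1.1], 1.5],
    [[0, 0, 0], [0, 0, 1.1], 1.5],
  ],
)

```text
time_s: 44.28
ee_pos: [0.6405, -0.1483, 0.1777]
ee_rot: [[0.999, -0.041, -0.001], [-0.041, -0.999, 0.0], [-0.001, -0.0, -1.0]]
force: [0.7, -0.0, -1.6]
finger_gap: 0.256
grip_force: 30.0
```

play_rows(
  series=[
    [[0, 0, 0], [0, 0, 0.1], 1.5],
    [[0, 0, 0], [0, 0, 0.15], 1.5],
    [[0, 0, 0], [0, 0, 0.2], 1.5],
    [[0, 0, 0], [0, 0, 0.2], 1.5],
  ],
)

```text
time_s: 44.62
ee_pos: [0.6407, -0.1483, 0.1761]
ee_rot: [[0.999, -0.041, -0.0], [-0.041, -0.999, 0.0], [-0.0, -0.0, -1.0]]
force: [0.3, -0.2, -2.2]
finger_gap: 0.26
grip_force: 30.0
```

play_rows(
  series=[
    [[0, 0, 0], [0, 0, 0.05], 1.5],
    [[0, 0, 0], [0, 0, 0.1], 1.5],
    [[0, 0, 0], [0, 0, 0.15], 1.5],
    [[0, 0, 0], [0, 0, 0.2], 1.5],
    [[0, 0, 0], [0, 0, 0.2], 1.5],
  ],
)

```text
time_s: 45.03
ee_pos: [0.6408, -0.1484, 0.176]
ee_rot: [[0.999, -0.041, 0.001], [-0.041, -0.999, -0.001], [0.001, 0.001, -1.0]]
force: [-2.1, 0.2, 6.9]
finger_gap: 0.255
grip_force: 30.0
```

It's seated (contact force at z 0.176, as expected). I'll release, rise and check.

play_rows(
  series=[
    [[0, 0, 0], [0, 0, -0.15], 2.6],
    [[0, 0, 0], [0, 0, -0.15], 3.5],
    [[0, 0, 0], [0, 0, -0.15], 5],
    [[0, 0, 0], [0, 0, -0.15], 6],
    [[0, 0, 0], [0, 0, -1], 6],
    [[0, 0, 0], [0, 0, -3], 6],
    [[0, 0, 0], [0, 0, -6], 6],
    [[0, 0, 0], [0, 0, -10], 6],
  ],
)

```text
time_s: 45.7
ee_pos: [0.6393, -0.1478, 0.2725]
ee_rot: [[0.999, -0.041, -0.006], [-0.041, -0.999, 0.002], [-0.006, -0.002, -1.0]]
force: [0.1, -0.5, 0.6]
finger_gap: 0.637
grip_force: 0.0
```

play_rows(
  series=[
    [[0, 0, 0], [-2, 3, -3], 6],
    [[0, 0, 0], [-4, 6, -6], 6],
    [[0, 0, 0], [-6, 9, -6], 6],
    [[0, 0, 0], [-9, 12, -6], 6],
    [[0, 0, 0], [-11, 15, -6], 6],
    [[0, 0, 0], [-12, 17, -6], 6],
    [[0, 0, 0], [-12, 17, -6], 6],
    [[0, 0, 0], [-12, 17, -6], 6],
  ],
)

```text
time_s: 46.37
ee_pos: [0.5132, -0.3143, 0.3346]
ee_rot: [[0.999, -0.044, 0.001], [-0.044, -0.999, 0.0], [0.001, -0.0, -1.0]]
force: [0.1, 0.8, 0.5]
finger_gap: 0.644
grip_force: 0.0
```

```bash
python3 - <<'E'
from plan import *
plan([])
d=snapshot("scene"); np.savez("pics/scene4.npz",**d)
hsv=cv2.cvtColor(d["img"],cv2.COLOR_RGB2HSV)
print("handle colour",d["img"][tuple(proj(d,[*line(.1475,0.03),.185]).astype(int)[::-1])])
# dark red-brown handle blob
u=proj(d,[*line(.1475,0),.165]).astype(int)
m=cv2.inRange(hsv,(0,110,20),(12,255,190)); w=np.zeros_like(m); w[u[1]-35:u[1]+35,u[0]-45:u[0]+45]=255
k,l,st,c=cv2.connectedComponentsWithStats(m&w)
for i in range(1,k):
    if st[i,4]>8: print(st[i],c[i].round(1))
# predicted handle box silhouette
pts=np.array([proj(d,[*line(.1475+sx*.012,sy*.055),z]) for sx in(-1,1) for sy in(-1,1) for z in(.143,.185)],np.float32)
h=cv2.convexHull(pts); M=cv2.moments(h); print("pred handle bbox",pts.min(0),pts.max(0),"centroid",M["m10"]/M["m00"],M["m01"]/M["m00"])
for y in(.082,-.082): print("pred dowel top",proj(d,[*line(.1475,y),.15]))
p=line(.053,-.058); u=proj(d,[*p,.157]); b=(d["img"].max(2)<60).astype(np.uint8)
k,l,st,c=cv2.connectedComponentsWithStats(b[int(u[1])-16:int(u[1])+16,int(u[0])-12:int(u[0])+12]); print("pin grip",[ (st[i].tolist(),(c[i]+u.astype(int)-[12,16]).round(1)) for i in range(1,k) if st[i,4]>30],"pred",u)
E
```

```text
t 46.4 p [ 0.5132 -0.3143  0.3346] F [0.1 0.8 0.5] gap 59.9 line [ 318.3 -120. ]
handle colour [99 60 37]
[264 217  39  38 721] [282.9 235.4]
[256 223   3   4   9] [257.1 224.3]
[307 259   3   3   9] [308. 260.]
pred handle bbox [261.72803 214.4753 ] [304.16858 256.09888] centroid 282.78966512423585 235.13214486651557
pred dowel top [308.54557497 257.49109592]
pred dowel top [257.42786133 222.22335178]
pin grip [([8, 9, 10, 17, 141], array([290.7, 207.9]))] pred [290.83754189 207.23905545]
```

The handle centroid and the pin grip are both within 0.7 px of their predictions, and both dowels show through the cover's holes. I'm handing in.

```bash
python3 -c "
from station import *
print(hand_in())"
```

```text
the job is handed in; nothing more can be done
None
```

I packed three jars (only three were present) into the carton, pushed it home against the rear wall, put the pin through both eyes, seated the cover flush on the dowels and handed the job in; the hand-in returned no verdict.

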